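# Blow off the couplers at the cable test bench

## Robot

A 6-joint arm with a two-finger parallel gripper is mounted at the origin on the work surface. World frame = base frame: x ahead of the robot, y to its left, z up, the work surface at z = 0. Lengths are in m, angles in rad, forces in N, time in s.
With the tool pointing down it reaches from about 0.225 to 0.875 m from the base axis. Payload 3.4 kg.
Tool frame: the origin (TCP) lies on the mounting face of the last link; the fingertips stand 173 mm ahead of it and the grasp point (between the pads) lies 155 mm ahead of it; z points along the fingers, y is the line along which they close (so a half turn about z gives the same grasp; the last joint's range is limited). The gripper opens to 85 mm and grips with 20 to 120 N. Pads are 22 mm wide; open, the fingers measure 114 mm over their backs; the gripper's body (76 mm by 85 mm) begins 54 mm behind the grasp point. The pads swing forward as they close: fully open they stand 13 mm farther back than shut.
Start: joints at [-1.303, 0.276, 1.505, -0, 1.361, -0.121], TCP at [0.218, -0.532, 0.405] pointing down, gripper open.
Joint ranges: [-2.89, 2.89], [-0.75, 2.08], [0.22, 2.7], [-1.18, 4.32], [0.11, 2.71], [-2.7, 2.7]. Speed limits (rad/s): [2.57, 2.57, 3.14, 3.14, 3.14, 3.14].

## Interface

Orientations are given as a unit quaternion [w, x, y, z].
In Python, from rig import manip gives the robot as it stands.
- The arm moves only by the tool carry_out, never from a script. Its arguments are lists of equal length, an entry for each row: "linear": the shift along the world's x, y, z each as a share of 500 mm, from -1 to 1, a list of three; "angular": the turn, a rotation vector about the world's x, y, z each as a share of 0.08 rad, from -1 to 1, a list of three; "hand": the opening, from 0 (shut) to 1 (fully open). In form: {"linear": [[x, y, z], ...], "angular": [[rx, ry, rz], ...], "hand": [hand, ...]}. A call has 1 to 8 rows; each row shifts and turns the commanded pose from where the row before left it; what a row does not reach is not made up. A row lasts 1/12 s, in which the tool goes at most 41.7 mm and 7.16 degrees, less where a joint would pass 70% of its speed; a pose out of reach is approached as far as the arm can. A call with a number of a shift or a turn outside -1 to 1 is refused whole. A call with a gripper value outside its range is refused whole. The fingers move at their own pace and stop on an object; "force" is the grip in N (left out, the last holds). Time passes only in rows, so rows that do not move let the fingers close. It gives the time, the measured TCP pose, the force, the opening and the grip force at its end, in the units of the state.
- manip.get_state(): the state, without advancing time (a new reading comes with each control period).
- manip.get_image(name): name is "scene" or "top" or "wrist"; returns the picture (480x640x3 uint8, red, green, blue); there is no depth.
- manip.camera_params(name): a dict with "fx", "fy", "cx", "cy" (pixels), "view" (4x4, takes a point from world to camera coordinates); the wrist camera has in their place "hand_eye" (4x4, takes a point from camera to tool coordinates, whose origin is the TCP and whose axes are the flange's). Camera axes: x right, y down, z forward; pixel columns grow to the right and rows downward; lengths in m; the calibration is good to about 2 mm. A picture is of the moment at which its call begins: read the wrist's pose just before it. camera_params takes no time and is no camera call.
- manip.sign_off(): hands the job in; it is judged then, once.
The state is a dict: "clock": time; "qpos": joint angles; "qd": joint speeds; "effort": joint torques, N m; "position": TCP position; "ee_rot": TCP orientation; "contact_force": force on the tool from outside, world axes, zero at the start; "moment": the same for the moment, N m; "width": finger opening in m; "gripper_force": force on a finger pad.
Only numpy, scipy, OpenCV 4.12 (cv2) and the standard library are available. Lean on these libraries where they do the work, as an engineer would, in place of code of your own. Each camera call takes 0.05 s, during which the arm holds its last target. There are 200 camera calls.

## Task

Before anything else, turn the power isolator's handle fully to off. Then set every coupler on the narrow raised aluminium rail, each lying level and squarely across it, balanced on its middle so that both contact ends hang free, and let go of them; with all of them there, press the duster canister's cap fully down for a moment and let it spring up, and finally turn the isolator fully back to on. Never press the cap while the power is on, leave the couplers on the rail, and do not disturb the tape roll or the cleaner bottle.

Things in the scene. Friction and masses are not known exactly. Their poses are not given: they have to be found in the camera images.
- coupler0: Square inline coupler, grey plastic block 110 x 38 x 38 mm with a dark band near each end and steel contact faces on both ends, 0.11 to 0.23 kg. Origin at the centre of the block, x along its 110 mm length; its four long sides are alike. Three to five couplers are present, loose on the bench at the start.
- coupler1: Square inline coupler, grey plastic block 110 x 38 x 38 mm with a dark band near each end and steel contact faces on both ends, 0.11 to 0.23 kg. Origin at the centre of the block, x along its 110 mm length; its four long sides are alike. Three to five couplers are present, loose on the bench at the start.
- coupler2: Square inline coupler, grey plastic block 110 x 38 x 38 mm with a dark band near each end and steel contact faces on both ends, 0.11 to 0.23 kg. Origin at the centre of the block, x along its 110 mm length; its four long sides are alike. Three to five couplers are present, loose on the bench at the start.
- coupler3: Square inline coupler, grey plastic block 110 x 38 x 38 mm with a dark band near each end and steel contact faces on both ends, 0.11 to 0.23 kg. Origin at the centre of the block, x along its 110 mm length; its four long sides are alike. Three to five couplers are present, loose on the bench at the start.
- coupler4: Square inline coupler, grey plastic block 110 x 38 x 38 mm with a dark band near each end and steel contact faces on both ends, 0.11 to 0.23 kg. Origin at the centre of the block, x along its 110 mm length; its four long sides are alike. Three to five couplers are present, loose on the bench at the start.
- rail_top (a point): Centre of the top face of the fixed aluminium rail, a solid straight bar 380 mm long, 60 mm wide, top 24 mm above the bench. y runs along the rail, x across it, z up. Five couplers fit side by side across it at 72 mm spacing.
- cap_top (a point): Centre of the top of the grey nozzle cap, 36 mm across, on the squat steel duster canister (62 mm across, fixed to the bench just beyond the rail's end; cap top 98 mm above the bench). z up. The cap is pressed straight down and springs back; the point moves with it.
- cap (a joint): How far the nozzle cap is pressed: 0 up, 0.008 m fully down (about 8 N).
- handle_grip (a point): Point on the turning axis of the isolator's black bar handle, 12 mm below the handle's top and 22 mm above its foot (75 mm above the bench). The handle is an upright bar 77 mm long, 16 mm wide, 34 mm high on the top of a grey box 100 x 100 x 45 mm fixed to the bench, with a 72 mm black disc 8 mm thick under the handle. x along the bar to its narrower pointer end (white stripe), z up.
- handle (a joint): Isolator handle angle: 0 is off (pointer along the box's +y side, by the white dot), 1.4 rad is on (turned clockwise seen from above, pointer away from the robot, by the white dash); stops at both ends. It stays where it is left. It starts at on.
- tape: Bystander: cardboard roll of tape, 96 mm across, 24 mm high, lying flat beyond the isolator. Origin at the centre of its underside.
- cleaner: Bystander: white plastic cleaner bottle, 72 mm across, 160 mm high, standing at the left, beyond the canister. Origin at the centre of its underside.
There are look-alikes about, which are no part of the job. What is shaped like the coupler0 but yellow is not meant. What is shaped like the coupler3 but green is not meant.

How it is judged:
By the outcome, as a careful person would: the job done as asked, in the order asked, and still so for the second after the job is handed in, with the robot touching nothing.
Of coupler0, coupler1, coupler2, coupler3, coupler4 only 3 to 5 are there at a start; the rules pass over those that are not, and their reading is None.
At some moment in a run one of coupler0, coupler1, coupler2, coupler3, coupler4 may be knocked a few centimetres aside while the robot is not near it.
Once in a run the grip may slacken for a moment while it holds something.
It also fails if it takes over 210 s, if anything falls off the work surface, if the arm or the gripper's body presses on something with over 40 N, if the wrist force passes 120 N, or if a joint passes its speed limit or range.

## Working session

There is one attempt and no reset: what is moved stays moved. The work goes in short steps, Python scripts to look and compute and a tool call to move; the robot and the scene stay as the last step left them, time stands still between calls to the robot, and variables do not carry over. Pictures are saved under pics/ and viewed, at most 14 in all, crops included, and the job is handed in when it is done.

Besides the shell and the picture viewer there is one more tool, called after ">>>" as a command line: name --argument value ..., lists and objects as JSON in quotes. carry_out: Moves the arm, as the interface text tells. Its arguments: {"type":"object","properties":{"linear":{"type":"array"},"angular":{"type":"array"},"hand":{"type":"array"},"force":{"type":"number"}},"required":["linear","angular","hand"]}

```bash
ls; mkdir -p pics; python3 - <<'E'
from rig import manip
import cv2
for n in("top","scene"):
    cv2.imwrite(f"pics/{n}0.png",manip.get_image(n)[:,:,::-1]); print(n,manip.camera_params(n))
print(manip.camera_params("wrist")); print(manip.get_state())
E
```

```text
pics
top {'fx': 514.9072434072156, 'fy': 514.9072434072156, 'cx': 311.2863952398749, 'cy': 233.65067509026562, 'view': array([[-0.01849276, -0.99982604,  0.00243199, -0.0121478 ],
       [-0.99719828,  0.01826772, -0.07253879,  0.46915025],
       [ 0.07248175, -0.00376662, -0.99736263,  1.2168079 ],
       [ 0.        ,  0.        ,  0.        ,  1.        ]])}
scene {'fx': 553.8286241078761, 'fy': 553.8286241078761, 'cx': 338.16817408112973, 'cy': 235.68357433285325, 'view': array([[ 0.67868083,  0.73437828,  0.00899311, -0.31898999],
       [ 0.60743727, -0.5544006 , -0.56891119, -0.24078071],
       [-0.41281023,  0.39157187, -0.8223498 ,  1.48840124],
       [ 0.        ,  0.        ,  0.        ,  1.        ]])}
{'fx': 351.20919919884733, 'fy': 351.20919919884733, 'cx': 314.8461194613064, 'cy': 235.65180418280497, 'hand_eye': array([[-8.27440375e-04, -9.62819778e-01, -2.70143276e-01,
         6.88656918e-02],
       [ 9.99998920e-01, -1.12484684e-03,  9.46110166e-04,
         3.59852357e-05],
       [-1.21480339e-03, -2.70142201e-01,  9.62819669e-01,
         3.04902928e-02],
       [ 0.00000000e+00,  0.00000000e+00,  0.00000000e+00,
         1.00000000e+00]])}
{'clock': 0.1, 'qpos': array([-1.30298819e+00,  2.76553512e-01,  1.50602615e+00,  1.41020793e-05,
        1.36065677e+00, -1.20988532e-01]), 'qd': array([-9.44007480e-04, -4.11146428e-04, -3.38232402e-03, -2.49145450e-04,
       -1.25770941e-03,  8.99983677e-05]), 'effort': array([-1.79117505e-04, -4.17703521e+01, -2.46405959e+01, -3.82674043e-04,
        5.75309474e-03, -1.38469059e-05]), 'position': array([ 0.21792401, -0.53190976,  0.40390573]), 'ee_rot': array([-8.20179098e-04,  9.81164028e-01,  1.93174724e-01, -5.34042382e-05]), 'contact_force': array([ 0.20356859,  0.28948637, -0.49091286]), 'moment': array([-0.01121691,  0.02617887,  0.00474872]), 'gripper_force': 0.0, 'width': 0.08509413152487}
```

View pics/top0.png

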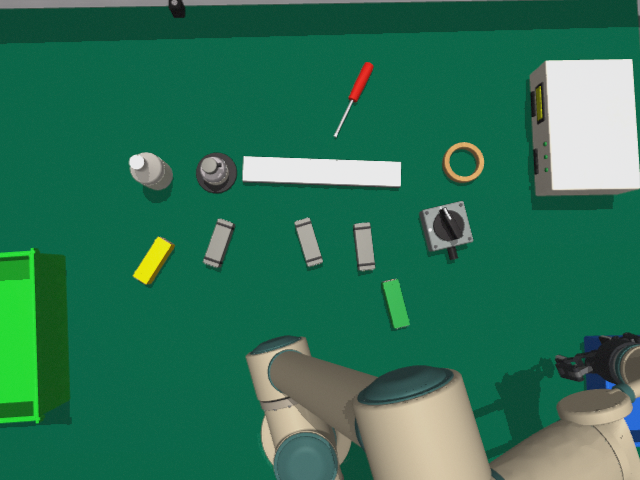

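View pics/scene0.png

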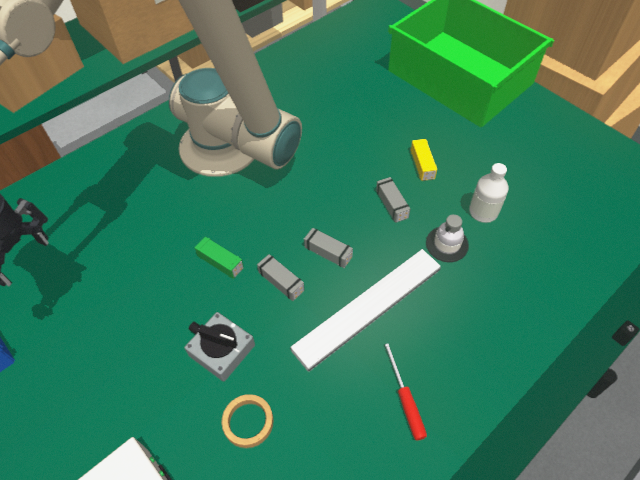

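The top view shows three grey couplers at about (219,243), (309,242) and (364,247). The rail runs (243,170) to (400,174), the canister is at (216,172) and the isolator at (447,226), with its pointer away from the robot. Next I'll measure these.

```bash
cat > h.py <<'E'
from rig import manip
import numpy as np, cv2
from scipy.spatial.transform import Rotation as R
def ray(name,uv,st=None):
    p=manip.camera_params(name)
    d=np.array([(uv[0]-p['cx'])/p['fx'],(uv[1]-p['cy'])/p['fy'],1.])
    if name=='wrist':
        q=st['ee_rot']; Rt=R.from_quat([q[1],q[2],q[3],q[0]]).as_matrix(); H=p['hand_eye']
        return Rt@H[:3,3]+st['position'], Rt@H[:3,:3]@d
    V=p['view']; return -V[:3,:3].T@V[:3,3], V[:3,:3].T@d
def onz(name,uv,z,st=None):
    o,d=ray(name,uv,st); return o+d*(z-o[2])/d[2]
def proj(name,P,st=None):
    p=manip.camera_params(name)
    if name=='wrist':
        q=st['ee_rot']; Rt=R.from_quat([q[1],q[2],q[3],q[0]]).as_matrix(); H=p['hand_eye']
        c=H[:3,:3].T@(Rt.T@(np.array(P)-st['position'])-H[:3,3])
    else: c=p['view'][:3,:3]@np.array(P)+p['view'][:3,3]
    return p['fx']*c[0]/c[2]+p['cx'],p['fy']*c[1]/c[2]+p['cy']
def tri(n1,u1,n2,u2):
    a,d=ray(n1,u1); b,e=ray(n2,u2); s=np.linalg.lstsq(np.c_[d,-e],b-a,rcond=None)[0]
    p,q=a+d*s[0],b+e*s[1]; return (p+q)/2,np.linalg.norm(p-q)
def greys(im,name,z,smin=0,smax=60,vmin=80,vmax=190,st=None,amin=150):
    "min-area rectangles of low-saturation blobs: centre px, world centre, long-axis angle, size"
    hsv=cv2.cvtColor(im,cv2.COLOR_RGB2HSV)
    m=cv2.inRange(hsv,(0,smin,vmin),(180,smax,vmax))
    m=cv2.morphologyEx(m,cv2.MORPH_CLOSE,np.ones((5,5),np.uint8)); out=[]
    for c in cv2.findContours(m,cv2.RETR_EXTERNAL,cv2.CHAIN_APPROX_NONE)[0]:
        if cv2.contourArea(c)<amin: continue
        w=np.array([onz(name,p[0],z,st)[:2] for p in c],np.float32)
        (x,y),(a,b),t=cv2.minAreaRect(w*1000)
        if b>a: a,b,t=b,a,t+90
        M=cv2.moments(c); out.append(((M['m10']/M['m00'],M['m01']/M['m00']),(x/1000,y/1000),(t+90)%180-90,(a,b)))
    return out
E
cat > m.py <<'E'
from h import *
np.set_printoptions(precision=4,suppress=True)
im=manip.get_image("top")
E
python3 - <<'E'
from h import *
np.set_printoptions(precision=4,suppress=True)
im=cv2.imread('pics/top0.png')[:,:,::-1].copy()
for o in greys(im,'top',.038): print('grey',np.round(np.r_[o[0],o[1],o[2],o[3]],3))
for o in greys(im,'top',.024,vmin=200,vmax=255): print('rail',np.round(np.r_[o[0],o[1],o[2],o[3]],3))
b=cv2.imread('pics/scene0.png')[:,:,::-1].copy()
for o in greys(b,'scene',.038,vmin=70,vmax=200,smax=70): print('sc',np.round(np.r_[o[0],o[1],o[2],o[3]],3))
def z(i,x0,y0,x1,y1,n): cv2.imwrite(n,cv2.resize(i[y0:y1,x0:x1,::-1],None,fx=5,fy=5,interpolation=2))
A=cv2.resize(im[140:270,180:260,::-1],(400,600)[:2],interpolation=2);A=cv2.resize(im[140:200,190:250,::-1],(400,400),interpolation=2)
B=cv2.resize(im[195:275,410:490,::-1],(400,400),interpolation=2)
cv2.imwrite('pics/crop1.png',np.hstack([A,B]))
E
```

```text
Traceback (most recent call last):
  File "h.py", line 30, in greys
    w=np.array([onz(name,p[0],z,st)[:2] for p in c],np.float32)
                ~~~^^^^^^^^^^^^^^^^
  File "h.py", line 12, in onz
    o,d=ray(name,uv,st); return o+d*(z-o[2])/d[2]
        ~~~^^^^^^^^^^^^
  File "h.py", line 5, in ray
    p=manip.camera_params(name)
ValueError: time passes only in moves, steps and waits
```

```bash
python3 - <<'E'
s=open('h.py').read().replace("manip.camera_params(name)","CP(name)").replace("def ray","import functools\nCP=functools.cache(lambda n: manip.camera_params(n))\ndef ray",1)
open('h.py','w').write(s)
E
rm m.py; python3 - <<'E'
from h import *
np.set_printoptions(precision=4,suppress=True)
im=cv2.imread('pics/top0.png')[:,:,::-1].copy()
for o in greys(im,'top',.038): print('grey',np.round(np.r_[o[0],o[1],o[2],o[3]],3))
for o in greys(im,'top',.024,vmin=200,vmax=255): print('rail',np.round(np.r_[o[0],o[1],o[2],o[3]],3))
b=cv2.imread('pics/scene0.png')[:,:,::-1].copy()
for o in greys(b,'scene',.038,vmin=70,vmax=200,smax=70): print('sc',np.round(np.r_[o[0],o[1],o[2],o[3]],3))
A=cv2.resize(im[140:200,190:250,::-1],(400,400),interpolation=2)
B=cv2.resize(im[195:275,410:490,::-1],(400,400),interpolation=2)
cv2.imwrite('pics/crop1.png',np.hstack([A,B]))
E
```

```text
grey [424.51  418.501   0.055  -0.315  87.571 911.483 317.946]
grey [364.08  246.206   0.436  -0.144   4.921 111.657  38.704]
grey [217.666 242.456   0.451   0.2   -19.727 112.062  38.621]
grey [308.081 241.822   0.448  -0.013  15.703 111.954  38.517]
grey [447.282 225.453   0.481  -0.342 -77.937 100.789 100.115]
grey [213.882 170.035   0.623   0.208  -0.388  67.495  66.534]
grey [153.333 173.866   0.623   0.355  56.939 101.524  74.409]
grey [550.557 148.57    0.66   -0.61   33.49  377.921 210.228]
grey [ 160.538    2.642    1.03     0.099   89.016 1253.825   20.154]
rail [267.03  440.671  -0.009   0.092  12.568  96.019  20.916]
rail [619.986 436.464  -0.026  -0.728  16.054 144.75   69.981]
rail [292.204 419.659   0.04    0.028 -76.191  61.104  57.041]
rail [429.918 439.691  -0.022  -0.285  13.658 201.308 129.507]
rail [321.751 170.756   0.62   -0.048  86.913 378.497  58.252]
rail [137.731 160.466   0.652   0.388 -89.598  48.103  36.388]
rail [592.446 124.46    0.724  -0.709  -0.064 318.759 216.809]
sc [597.577 431.838   1.12    0.106 -89.356 422.472 151.693]
sc [221.563 348.677   0.483  -0.342  12.199 118.905 106.563]
sc [363.402 324.949   0.654  -0.062  78.126 379.818  62.232]
sc [280.529 276.973   0.443  -0.149   4.791 124.322  49.106]
sc [328.152 247.27    0.456  -0.02   15.404 120.658  56.465]
sc [446.946 239.876   0.618   0.199 -37.933 128.727  95.511]
sc [392.685 199.35    0.457   0.19  -19.547 131.602  51.691]
sc [485.819 200.886   0.608   0.376 -66.145 178.845  75.124]
sc [495.58    4.279   0.124   1.007  48.073  95.757  71.999]
sc [198.967  96.44   -0.254   0.146 -55.815 848.704 683.669]
sc [ 29.939  26.216  -0.778  -0.156 -37.791 292.869 172.944]
```

View pics/crop1.png

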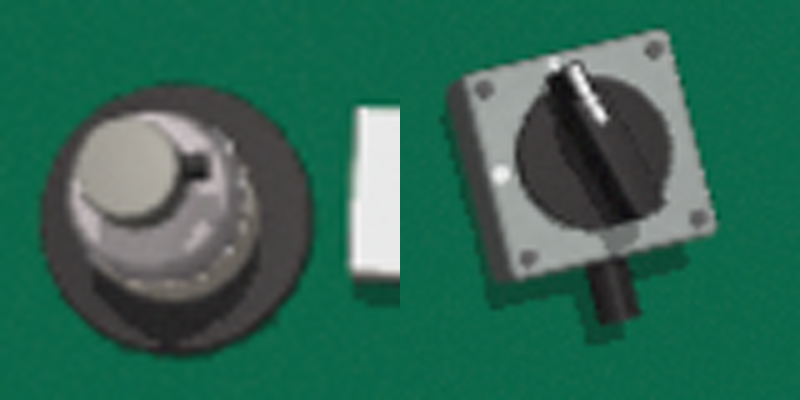

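The crop shows the cap top at about px (209,165). The handle pointer (white stripe) is up and slightly left, and the off dot is on the left side. The tool yaw already matches the bar, so I'll move above the isolator.

```bash
python3 - <<'E'
from h import *
np.set_printoptions(precision=4,suppress=True)
im=cv2.imread('pics/top0.png')[:,:,::-1].copy()
for o in greys(im,'top',.045): 
  if abs(o[0][0]-447)<5: print('box',o[1:])
print('cap',onz('top',(209.2,164.8),.098))
print('dot',onz('top',(410+500/5,195+173/5),.045))
b=cv2.imread('pics/scene0.png')
cv2.imwrite('pics/crop2.png',np.hstack([cv2.resize(b[190:260,420:490],(400,400),interpolation=2),cv2.resize(b[300:380,180:260],(400,400),interpolation=2)]))
E
```

```text
box ((0.48029840087890624, -0.34001885986328123), -77.93714237213135, (100.2059326171875, 99.5358657836914))
cap [0.6231 0.2073 0.098 ]
dot [ 0.4678 -0.4868  0.045 ]
```

>>> carry_out --linear '[[0.066,0.0475,0],[0.066,0.0475,0],[0.066,0.0475,0],[0.066,0.0475,0],[0.066,0.0475,0],[0.066,0.0475,0],[0.066,0.0475,0],[0.066,0.0475,0]]' --angular '[[0,0,0],[0,0,0],[0,0,0],[0,0,0],[0,0,0],[0,0,0],[0,0,0],[0,0,0]]' --hand '[1,1,1,1,1,1,1,1]'

```text
clock: 0.77
position: [0.4832, -0.3405, 0.4043]
ee_rot: [-0.0, 0.981, 0.193, -0.0]
contact_force: [1.1, -0.4, -0.8]
width: 0.0853
gripper_force: 0.0
```

>>> carry_out --linear '[[0,0,0],[0,0,0]]' --angular '[[0,0,0],[0,0,0]]' --hand '[1,1]'

```text
clock: 0.93
position: [0.4835, -0.3404, 0.404]
ee_rot: [-0.0, 0.981, 0.195, -0.0]
contact_force: [-0.2, -0.3, 0.9]
width: 0.0854
gripper_force: 0.0
```

```bash
python3 - <<'E'
from h import *
import pickle
st=manip.get_state(); im=manip.get_image("wrist"); pickle.dump((st,im),open('w1.pkl','wb'))
cv2.imwrite('pics/w1.png',im[:,:,::-1])
for o in greys(im,'wrist',.045,st=st,amin=1500): print(np.round(np.r_[o[0],o[1],o[2],o[3]],3))
print(st['position'],st['ee_rot'],st['qpos'])
E
```

```text
[313.91  204.856   0.482  -0.34   12.139 101.195  98.973]
[ 1.06624e+02  1.74872e+02  4.42000e-01 -1.54000e-01  4.65800e+00
  1.11841e+02  4.78870e+01]
[ 6.00072e+02  1.75367e+02  6.04000e-01 -5.64000e-01  3.65080e+01
  2.04769e+02  9.64570e+01]
[ 0.4835036  -0.34041313  0.40403264] [-4.30684892e-04  9.80743438e-01  1.95299705e-01 -3.84288872e-04] [-7.31046325e-01  3.01191454e-01  1.47001681e+00 -1.00388057e-04
  1.37153460e+00  4.46643802e-01]
```

View pics/w1.png

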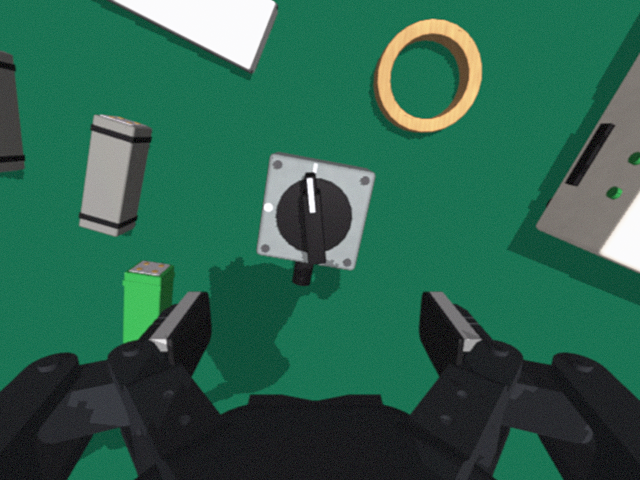

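The wrist view agrees with the top view: box centre (0.481, -0.340), yaw 12°, with the bar running vertically in the image, (310,175) to (316,262). I'll go down and grip.

>>> carry_out --linear '[[-0.004,0,-0.07],[0,0,-0.07],[0,0,-0.07],[0,0,-0.07],[0,0,-0.06],[0,0,0],[0,0,0]]' --angular '[[0,0,0],[0,0,0],[0,0,0],[0,0,0],[0,0,0],[0,0,0],[0,0,0]]' --hand '[1,1,1,1,1,0.6,0.3]' --force 20

```text
clock: 1.57
position: [0.4785, -0.3428, 0.2335]
ee_rot: [-0.002, 0.981, 0.192, -0.001]
contact_force: [0.2, -0.1, 0.5]
width: 0.0638
gripper_force: 0.0
```

>>> carry_out --linear '[[0,0,0],[0,0,0],[0,0,0],[0,0,0],[0,0,0],[0,0,0]]' --angular '[[0,0,0],[0,0,0],[0,0,0],[0,0,0],[0,0,0],[0,0,0]]' --hand '[0.15,0,0,0,0,0]' --force 20

```text
clock: 2.07
position: [0.4797, -0.3408, 0.2367]
ee_rot: [-0.001, 0.981, 0.193, 0.0]
contact_force: [-1.4, 4.3, 6.0]
width: 0.0155
gripper_force: 19.4
```

>>> carry_out --linear '[[0,0,0],[0,0,0],[0,0,0],[0,0,0],[0,0,0],[0,0,0],[0,0,0],[0,0,0]]' --angular '[[0,0,1],[0,0,1],[0,0,1],[0,0,1],[0,0,1],[0,0,1],[0,0,1],[0,0,1]]' --hand '[0,0,0,0,0,0,0,0]'

```text
clock: 2.73
position: [0.4797, -0.3409, 0.2367]
ee_rot: [-0.001, 0.87, 0.494, 0.0]
contact_force: [-1.0, 5.1, 6.5]
width: 0.0157
gripper_force: 19.5
```

>>> carry_out --linear '[[0,0,0],[0,0,0],[0,0,0],[0,0,0],[0,0,0],[0,0,0],[0,0,0],[0,0,0]]' --angular '[[0,0,1],[0,0,1],[0,0,1],[0,0,1],[0,0,1],[0,0,1],[0,0,1],[0,0,1]]' --hand '[0,0,0,0,0,0,0,0]'

```text
clock: 3.4
position: [0.4797, -0.3409, 0.2367]
ee_rot: [-0.0, 0.67, 0.742, 0.001]
contact_force: [-2.2, 4.9, 7.1]
width: 0.0156
gripper_force: 19.5
```

>>> carry_out --linear '[[0,0,0],[0,0,0],[0,0,0],[0,0,0]]' --angular '[[0,0,0.8],[0,0,0.7],[0,0,0],[0,0,0]]' --hand '[0,0,0,0]'

```text
clock: 3.73
position: [0.4798, -0.3409, 0.2367]
ee_rot: [-0.0, 0.626, 0.78, 0.001]
contact_force: [-1.3, 3.6, 6.2]
width: 0.0153
gripper_force: 19.6
```

```bash
python3 -c "
from h import *
s=manip.get_state();print(s['moment'],s['contact_force'],s['qpos'],s['position'])
q=s['ee_rot'];print(2*np.arctan2(q[2],q[1]))"
```

```text
[ 0.74545759  0.3286937  -0.16142564] [-1.28029975  3.60492771  6.15806968] [-0.73648492  0.43367416  1.71426994  0.00191241  0.9943905  -0.95497359] [ 0.47976292 -0.34089217  0.23672385]
1.7882421136848443
```

>>> carry_out --linear '[[0,0,0],[0,0,0],[0,0,0]]' --angular '[[0,0,0.5],[0,0,0.3],[0,0,0]]' --hand '[0,0,0]'

```text
clock: 3.98
position: [0.4798, -0.3412, 0.2368]
ee_rot: [0.0, 0.602, 0.799, 0.001]
contact_force: [-1.9, 3.5, 5.7]
width: 0.0154
gripper_force: 44.4
```

```bash
python3 -c "
from h import *
s=manip.get_state();print(s['moment'],s['contact_force'])
q=s['ee_rot'];print(2*np.arctan2(q[2],q[1]))"
```

```text
[ 0.57114297  0.30600982 -0.89396408] [-1.89521813  3.49368112  5.66548471]
1.850355888883338
```

The moment jumped, so the handle is at the off stop. Releasing it and moving on to coupler A.

>>> carry_out --linear '[[0,0,0],[0,0,0],[0,0,0],[0,0,0.06],[0,0,0.07],[0,0,0.07],[0,0.04,0.07],[0,0.04,0.06]]' --angular '[[0,0,0],[0,0,0],[0,0,0],[0,0,0],[0,0,1],[0,0,1],[0,0,1],[0,0,1]]' --hand '[0.5,0.5,0.5,0.6,1,1,1,1]'

```text
clock: 4.65
position: [0.4801, -0.3026, 0.4022]
ee_rot: [0.001, 0.465, 0.886, -0.0]
contact_force: [1.1, -0.4, -0.2]
width: 0.0858
gripper_force: 0.0
```

>>> carry_out --linear '[[-0.011,0.04,0],[-0.011,0.04,0],[-0.011,0.04,0],[-0.011,0.04,0],[-0.011,0.04,0],[-0.011,0.04,0],[-0.011,0.04,0],[-0.011,0.034,0]]' --angular '[[0,0,1],[0,0,1],[0,0,1],[0,0,1],[0,0,1],[0,0,1],[0,0,1],[0,0,1]]' --hand '[1,1,1,1,1,1,1,1]'

```text
clock: 5.32
position: [0.4356, -0.144, 0.3999]
ee_rot: [0.0, 0.161, 0.987, -0.0]
contact_force: [0.1, -0.2, -0.3]
width: 0.0854
gripper_force: 0.0
```

>>> carry_out --linear '[[0,0,0],[0,0,0],[0,0,0],[0,0,0],[0,0,0],[0,0,0],[0,0,0]]' --angular '[[0,0,1],[0,0,1],[0,0,1],[0,0,1],[0,0,1],[0,0,0.2],[0,0,0]]' --hand '[1,1,1,1,1,1,1]'

```text
clock: 5.9
position: [0.436, -0.1451, 0.3999]
ee_rot: [0.0, -0.043, 0.999, -0.0]
contact_force: [-0.5, -0.3, -0.2]
width: 0.0853
gripper_force: 0.0
```

```bash
cat > look.py <<'E'
from h import *
import sys
n=sys.argv[1]
st=manip.get_state(); im=manip.get_image("wrist"); t=manip.get_image("top")
cv2.imwrite(f'pics/{n}.png',im[:,:,::-1]); cv2.imwrite(f'pics/{n}t.png',t[:,:,::-1])
q=st['ee_rot']; print('t',st['clock'],'pos',np.round(st['position'],4),'yaw',round(2*np.arctan2(q[2],q[1]),4),'tilt',np.round(q[[0,3]],4),'w',round(st['width'],4),'F',np.round(st['contact_force'],1),'q6',round(st['qpos'][5],2))
pr=lambda l,o:print(l,np.round(o[0],0),np.round(o[1],4),'yaw',round(np.deg2rad(o[2]),3),np.round(o[3],0))
for lab,img,c,s in(('W',im,'wrist',st),('T',t,'top',None)):
    for z in(.038,.062):
        for o in greys(img,c,z,st=s):
            if 85<o[3][0]<130 and 28<o[3][1]<55: pr(f'{lab} coup z{z}',o)
    for o in greys(img,c,.024,vmin=200,vmax=255,st=s):
        if 45<o[3][1]<70 and o[3][0]>150: pr(lab+' rail',o)
E
python3 look.py w2
```

```text
t 5.9 pos [ 0.436  -0.1451  0.3999] yaw 3.2279 tilt [ 0.0002 -0.0002] w 0.0853 F [-0.5 -0.3 -0.2] q6 -2.13
W coup z0.038 [316. 206.] [ 0.4344 -0.1447] yaw 0.087 [111.  38.]
W coup z0.062 [316. 206.] [ 0.4295 -0.1452] yaw 0.087 [103.  35.]
W rail [326. 363.] [ 0.6151 -0.1122] yaw 1.517 [251.  59.]
T coup z0.038 [218. 242.] [0.451  0.1999] yaw -0.34 [112.  38.]
T coup z0.038 [308. 242.] [ 0.4485 -0.0127] yaw 0.276 [112.  39.]
T coup z0.062 [218. 242.] [0.4496 0.1956] yaw -0.34 [110.  38.]
T coup z0.062 [308. 242.] [ 0.4471 -0.0127] yaw 0.276 [110.  38.]
T rail [318. 453.] [-0.0279 -0.0336] yaw -0.317 [169.  69.]
T rail [319. 170.] [ 0.6196 -0.0483] yaw 1.517 [379.  58.]
```

View pics/w2.png

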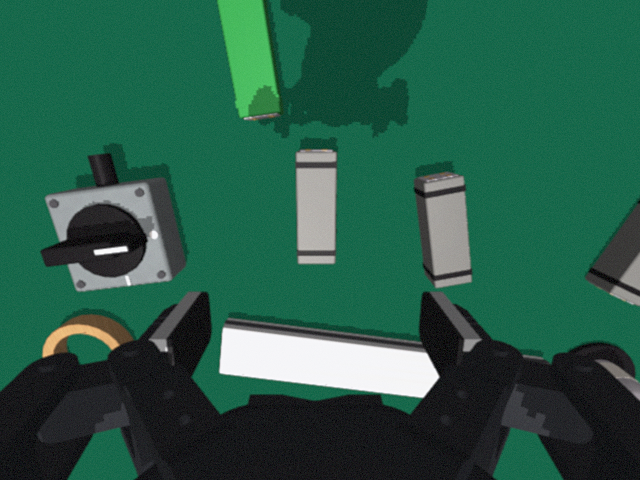

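View pics/w2t.png

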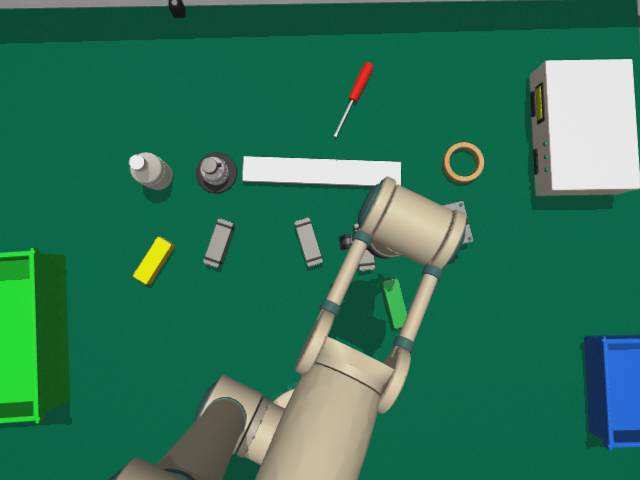

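The handle pointer now points at the dot, so it is off. Exactly three couplers are present, and A sits centred under the tool at px (316,206). Descending to grasp it.

>>> carry_out --linear '[[-0.002,0.001,-0.08],[0,0,-0.08],[0,0,-0.08],[0,0,-0.08],[0,0,-0.08],[0,0,-0.042],[0,0,0],[0,0,0]]' --angular '[[0,0,0],[0,0,0],[0,0,0],[0,0,0],[0,0,0],[0,0,0],[0,0,0],[0,0,0]]' --hand '[1,1,1,1,1,1,0.6,0.4]' --force 45

```text
clock: 6.67
position: [0.4349, -0.1446, 0.1781]
ee_rot: [-0.001, -0.043, 0.999, 0.001]
contact_force: [0.3, 0.4, 0.5]
width: 0.0639
gripper_force: 0.0
```

>>> carry_out --linear '[[0,0,0],[0,0,0],[0,0,0],[0,0,0],[0,0,0],[0,0,0],[0,0,0.04],[0,0,0.06]]' --angular '[[0,0,0],[0,0,0],[0,0,0],[0,0,0],[0,0,0],[0,0,0],[0,0,0],[0,0,0]]' --hand '[0.3,0.3,0.3,0.3,0.3,0.3,0.3,0.3]' --force 45

```text
clock: 7.33
position: [0.4337, -0.144, 0.2281]
ee_rot: [-0.002, -0.044, 0.999, 0.001]
contact_force: [0.5, -1.2, -1.3]
width: 0.0376
gripper_force: 46.1
```

>>> carry_out --linear '[[0,0,0.04],[0.07,-0.0055,0.02],[0.07,-0.0055,0],[0.07,-0.0055,0],[0.074,-0.0055,0],[0.074,-0.006,0],[0,0,0],[0,0,0]]' --angular '[[0,0,0],[0,0,-0.5],[0,0,-0.5],[0,0,-0.5],[0,0,-0.25],[0,0,0],[0,0,0],[0,0,0]]' --hand '[0.3,0.3,0.3,0.3,0.3,0.3,0.3,0.3]'

```text
clock: 8.0
position: [0.6155, -0.1586, 0.2588]
ee_rot: [0.001, 0.026, 1.0, -0.0]
contact_force: [-1.7, -0.3, -2.6]
width: 0.0374
gripper_force: 46.2
```

```bash
python3 look.py w3
```

```text
t 8.0 pos [ 0.6155 -0.1586  0.2588] yaw 3.0897 tilt [ 0.0006 -0.0002] w 0.0374 F [-1.7 -0.3 -2.6] q6 -1.88
W rail [508. 247.] [ 0.6187 -0.0393] yaw 1.518 [171.  58.]
T rail [248. 440.] [0.0037 0.157 ] yaw 1.281 [200.  68.]
T rail [402. 111.] [ 0.7639 -0.2482] yaw 1.2 [175.  61.]
```

View pics/w3.png

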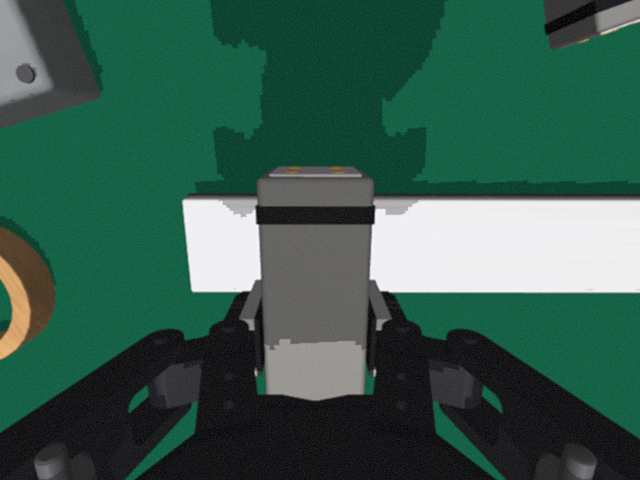

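The coupler is held squarely over the rail, whose edges run at rows 195–290. I'll correct x by -3 mm and lower.

>>> carry_out --linear '[[-0.006,0,-0.05],[0,0,-0.04],[0,0,-0.02],[0,0,0],[0,0,0]]' --angular '[[0,0,0],[0,0,0],[0,0,0],[0,0,0],[0,0,0]]' --hand '[0.3,0.3,0.3,0.3,0.3]'

```text
clock: 8.52
position: [0.6099, -0.1585, 0.2044]
ee_rot: [-0.0, 0.027, 1.0, 0.0]
contact_force: [0.5, 0.0, -1.5]
width: 0.0378
gripper_force: 47.9
```

```bash
python3 -c "
from rig import manip
s=manip.get_state();print(s['position'],s['contact_force'],s['ee_rot'])"
```

```text
[ 0.60993723 -0.15850373  0.20437419] [ 0.4502922   0.01227626 -1.46586259] [-1.22003229e-04  2.65561969e-02  9.99647313e-01  4.64691754e-05]
```

>>> carry_out --linear '[[0.003,0,-0.003],[0,0,-0.001],[0,0,0],[0,0,0]]' --angular '[[0,0,0],[0,0,0],[0,0,0],[0,0,0]]' --hand '[0.3,0.3,0.3,0.3]'

```text
clock: 8.85
position: [0.6112, -0.1586, 0.2037]
ee_rot: [-0.001, 0.026, 1.0, -0.0]
contact_force: [-4.6, -0.0, 9.1]
width: 0.0372
gripper_force: 49.3
```

In contact with the rail. Releasing, rising, and heading for coupler B.

>>> carry_out --linear '[[0,0,0],[0,0,0],[0,0,0],[0,0,0.03],[0,0,0.06],[0,0,0.08],[-0.04,0.036,0.08],[-0.04,0.036,0.06]]' --angular '[[0,0,0],[0,0,0],[0,0,0],[0,0,0],[0,0,0],[0,0,0],[0,0,1],[0,0,1]]' --hand '[0.5,0.6,0.65,0.65,0.65,0.65,1,1]'

```text
clock: 9.52
position: [0.5761, -0.1258, 0.3533]
ee_rot: [0.002, -0.055, 0.998, -0.001]
contact_force: [0.4, -0.6, 1.0]
width: 0.0776
gripper_force: 0.0
```

>>> carry_out --linear '[[-0.05,0.045,0.04],[-0.055,0.05,0.04],[-0.055,0.05,0],[-0.055,0.05,0],[-0.03,0.025,0],[0,0,0],[0,0,0]]' --angular '[[0,0,1],[0,0,1],[0,0,0.1],[0,0,0],[0,0,0],[0,0,0],[0,0,0]]' --hand '[1,1,1,1,1,1,1]'

```text
clock: 10.1
position: [0.4525, -0.0148, 0.3914]
ee_rot: [0.001, -0.138, 0.99, -0.0]
contact_force: [0.2, 0.3, 0.1]
width: 0.0852
gripper_force: 0.0
```

```bash
python3 look.py w4
```

```text
t 10.1 pos [ 0.4525 -0.0148  0.3914] yaw 3.4182 tilt [ 0.0007 -0.0003] w 0.0852 F [0.2 0.3 0.1] q6 -2.03
W coup z0.038 [527. 267.] [0.4501 0.1978] yaw -0.362 [111.  43.]
W coup z0.038 [319. 204.] [ 0.4476 -0.0133] yaw 0.277 [111.  38.]
W coup z0.062 [527. 267.] [0.4454 0.1806] yaw -0.362 [103.  39.]
W coup z0.062 [319. 204.] [ 0.443  -0.0148] yaw 0.277 [103.  35.]
W rail [303. 360.] [0.6225 0.0237] yaw 1.517 [235.  59.]
T coup z0.038 [218. 242.] [0.451  0.1999] yaw -0.348 [112.  39.]
T coup z0.062 [218. 242.] [0.4496 0.1956] yaw -0.348 [110.  38.]
T rail [302. 170.] [0.6223 0.0009] yaw 1.517 [280.  58.]
```

View pics/w4.png

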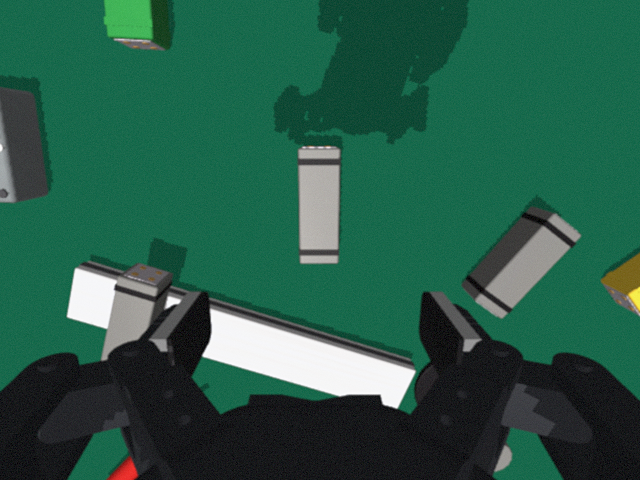

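Coupler A sits across the rail at px (140,300), and B is below at (319,204). Grasping B.

>>> carry_out --linear '[[-0.009,0.003,-0.08],[0,0,-0.08],[0,0,-0.08],[0,0,-0.08],[0,0,-0.07],[0,0,-0.036],[0,0,0],[0,0,0]]' --angular '[[0,0,0],[0,0,0],[0,0,0],[0,0,0],[0,0,0],[0,0,0],[0,0,0],[0,0,0]]' --hand '[1,1,1,1,1,1,0.6,0.4]'

```text
clock: 10.87
position: [0.4494, -0.0146, 0.177]
ee_rot: [-0.001, -0.137, 0.991, 0.0]
contact_force: [0.3, 0.4, -0.6]
width: 0.0638
gripper_force: 0.0
```

>>> carry_out --linear '[[0,0,0],[0,0,0],[0,0,0],[0,0,0],[0,0,0],[0,0,0],[0,0,0.04],[0,0,0.06]]' --angular '[[0,0,0],[0,0,0],[0,0,0],[0,0,0],[0,0,0],[0,0,0],[0,0,0],[0,0,0]]' --hand '[0.3,0.3,0.3,0.3,0.3,0.3,0.3,0.3]'

```text
clock: 11.53
position: [0.447, -0.0136, 0.2269]
ee_rot: [-0.003, -0.137, 0.991, 0.001]
contact_force: [-0.4, 0.2, -1.6]
width: 0.0377
gripper_force: 46.4
```

>>> carry_out --linear '[[0,0,0.04],[0.065,-0.013,0.02],[0.07,-0.013,0],[0.07,-0.014,0],[0.07,-0.014,0],[0.065,-0.014,0],[0,0,0],[0,0,0]]' --angular '[[0,0,0],[0,0,-0.9],[0,0,-0.9],[0,0,-0.9],[0,0,-0.8],[0,0,-0.6],[0,0,0],[0,0,0]]' --hand '[0.3,0.3,0.3,0.3,0.3,0.3,0.3,0.3]'

```text
clock: 12.2
position: [0.6197, -0.0482, 0.2575]
ee_rot: [-0.0, 0.026, 1.0, 0.0]
contact_force: [-1.0, -0.1, -2.1]
width: 0.0376
gripper_force: 46.4
```

```bash
python3 look.py w5
```

```text
t 12.2 pos [ 0.6197 -0.0482  0.2575] yaw 3.0889 tilt [-0.0001  0.    ] w 0.0376 F [-1.  -0.1 -2.1] q6 -1.71
W rail [502. 249.] [0.6244 0.064 ] yaw 1.517 [156.  58.]
T coup z0.038 [218. 242.] [0.4509 0.1997] yaw -0.329 [112.  38.]
T coup z0.062 [218. 242.] [0.4495 0.1954] yaw -0.329 [110.  37.]
T rail [247. 450.] [-0.0225  0.1657] yaw 1.449 [200.  69.]
T rail [328. 109.] [ 0.772  -0.0685] yaw 1.387 [174.  62.]
```

View pics/w5.png

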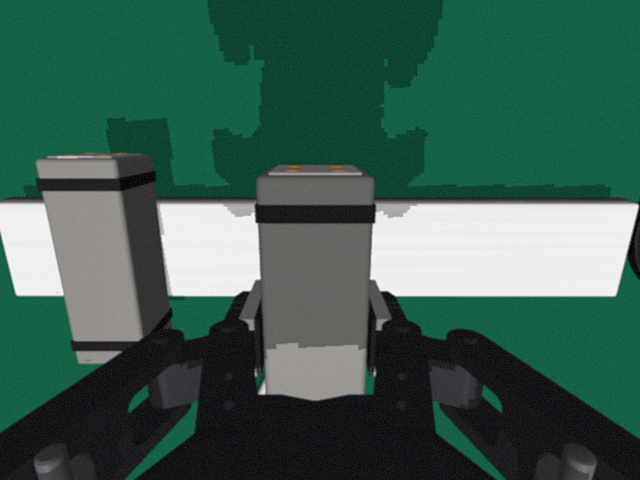

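A is seated squarely at px (105,260) and B is centred over the rail. Lowering.

>>> carry_out --linear '[[0,0,-0.05],[0,0,-0.04],[0,0,-0.017],[0,0,-0.003],[0,0,0],[0,0,0]]' --angular '[[0,0,0],[0,0,0],[0,0,0],[0,0,0],[0,0,0],[0,0,0]]' --hand '[0.3,0.3,0.3,0.3,0.3,0.3]'

```text
clock: 12.8
position: [0.6177, -0.0476, 0.2036]
ee_rot: [-0.0, 0.026, 1.0, 0.0]
contact_force: [-0.4, 0.2, -1.2]
width: 0.0376
gripper_force: 47.1
```

>>> carry_out --linear '[[0,0,-0.002],[0,0,-0.001],[0,0,0],[0,0,0]]' --angular '[[0,0,0],[0,0,0],[0,0,0],[0,0,0]]' --hand '[0.3,0.3,0.3,0.3]'

```text
clock: 13.13
position: [0.6181, -0.0477, 0.2032]
ee_rot: [0.0, 0.026, 1.0, 0.0]
contact_force: [-3.1, 0.5, 7.3]
width: 0.0375
gripper_force: 48.5
```

>>> carry_out --linear '[[0,0,0],[0,0,0],[0,0,0],[0,0,0.03],[0,0,0.06],[0,0,0.08],[-0.03,0.045,0.08],[-0.04,0.06,0.06]]' --angular '[[0,0,0],[0,0,0],[0,0,0],[0,0,0],[0,0,0],[0,0,0],[0,0,-0.5],[0,0,-0.75]]' --hand '[0.5,0.6,0.65,0.65,0.65,0.65,1,1]'

```text
clock: 13.8
position: [0.5894, -0.0031, 0.3504]
ee_rot: [0.003, 0.079, 0.997, -0.0]
contact_force: [0.9, -0.1, 0.4]
width: 0.0772
gripper_force: 0.0
```

>>> carry_out --linear '[[-0.042,0.06,0.04],[-0.045,0.065,0.03],[-0.045,0.066,0],[-0.045,0.066,0],[-0.045,0.066,0],[-0.044,0.066,0],[0,0,0],[0,0,0]]' --angular '[[0,0,-0.75],[0,0,-0.75],[0,0,-0.75],[0,0,0],[0,0,0],[0,0,0],[0,0,0],[0,0,0]]' --hand '[1,1,1,1,1,1,1,1]'

```text
clock: 14.47
position: [0.4539, 0.1936, 0.3826]
ee_rot: [0.0, 0.164, 0.987, 0.0]
contact_force: [0.3, -0.3, 0.6]
width: 0.0851
gripper_force: 0.0
```

```bash
python3 look.py w6
```

```text
t 14.4667 pos [0.4539 0.1936 0.3826] yaw 2.813 tilt [0.0003 0.0001] w 0.0851 F [ 0.3 -0.3  0.6] q6 -0.98
W coup z0.038 [320. 206.] [0.449  0.2003] yaw -0.344 [112.  38.]
W coup z0.062 [320. 206.] [0.4445 0.2015] yaw -0.344 [103.  35.]
T rail [278. 169.] [0.6253 0.0562] yaw 1.517 [169.  58.]
```

>>> carry_out --linear '[[-0.009,0.013,-0.07],[0,0,-0.08],[0,0,-0.08],[0,0,-0.08],[0,0,-0.065],[0,0,-0.034],[0,0,0],[0,0,0]]' --angular '[[0,0,-0.2],[0,0,0],[0,0,0],[0,0,0],[0,0,0],[0,0,0],[0,0,0],[0,0,0]]' --hand '[1,1,1,1,1,1,0.6,0.4]'

```text
clock: 15.23
position: [0.4516, 0.1976, 0.1771]
ee_rot: [-0.001, 0.175, 0.985, -0.001]
contact_force: [0.1, 0.6, 0.0]
width: 0.064
gripper_force: 0.0
```

>>> carry_out --linear '[[0,0,0],[0,0,0],[0,0,0],[0,0,0],[0,0,0],[0,0,0],[0,0,0.04],[0,0,0.06]]' --angular '[[0,0,0],[0,0,0],[0,0,0],[0,0,0],[0,0,0],[0,0,0],[0,0,0],[0,0,0]]' --hand '[0.3,0.3,0.3,0.3,0.3,0.3,0.3,0.3]'

```text
clock: 15.9
position: [0.4491, 0.1983, 0.2267]
ee_rot: [-0.003, 0.173, 0.985, -0.001]
contact_force: [0.2, -0.2, -1.2]
width: 0.0372
gripper_force: 46.0
```

>>> carry_out --linear '[[0,0,0.04],[0.055,-0.045,0.02],[0.06,-0.045,0],[0.06,-0.046,0],[0.06,-0.046,0],[0.06,-0.046,0],[0.054,-0.046,0],[0,0,0]]' --angular '[[0,0,0],[0,0,0.6],[0,0,0.8],[0,0,0.8],[0,0,0.7],[0,0,0.7],[0,0,0.04],[0,0,0]]' --hand '[0.3,0.3,0.3,0.3,0.3,0.3,0.3,0.3]'

```text
clock: 16.57
position: [0.6303, 0.0575, 0.2584]
ee_rot: [0.004, 0.03, 1.0, -0.001]
contact_force: [-0.1, 1.1, -1.1]
width: 0.0376
gripper_force: 46.0
```

>>> carry_out --linear '[[0,0,0]]' --angular '[[0,0,0]]' --hand '[0.3]'

```text
clock: 16.65
position: [0.6262, 0.0603, 0.2577]
ee_rot: [-0.0, 0.03, 1.0, 0.0]
contact_force: [-1.2, 1.1, -2.0]
width: 0.0375
gripper_force: 46.0
```

```bash
python3 look.py w7
```

```text
t 16.65 pos [0.6262 0.0603 0.2577] yaw 3.0814 tilt [-0.      0.0001] w 0.0375 F [-1.2  1.1 -2. ] q6 -1.53
T rail [246. 461.] [-0.0525  0.1704] yaw -1.512 [200.  67.]
T rail [249. 204.] [0.5341 0.1282] yaw 1.555 [194.  65.]
```

View pics/w7.png

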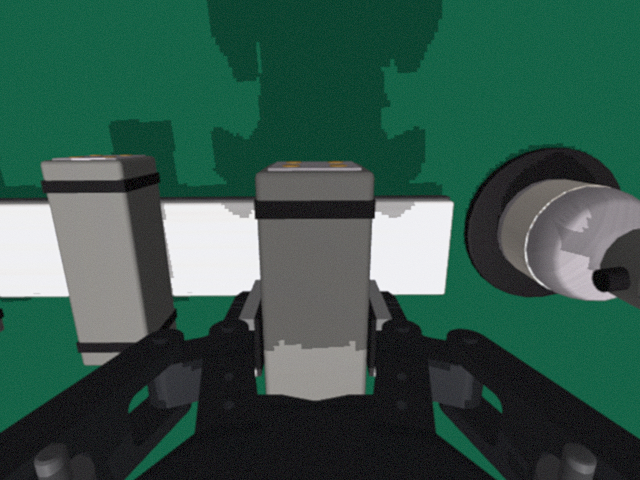

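B sits squarely on the rail at px (108,260), and C is over the free end with the canister clear to the right. Lowering C.

>>> carry_out --linear '[[0,0,-0.05],[0,0,-0.04],[0,0,-0.017],[0,0,-0.004],[0,0,-0.002],[0,0,0],[0,0,0]]' --angular '[[0,0,0.1],[0,0,0],[0,0,0],[0,0,0],[0,0,0],[0,0,0],[0,0,0]]' --hand '[0.3,0.3,0.3,0.3,0.3,0.3,0.3]'

```text
clock: 17.33
position: [0.6228, 0.0629, 0.2032]
ee_rot: [-0.002, 0.024, 1.0, 0.0]
contact_force: [-4.8, 0.2, 7.3]
width: 0.0374
gripper_force: 48.1
```

>>> carry_out --linear '[[0,0,0],[0,0,0],[0,0,0],[0,0,0.03],[0,0,0.06],[0,0,0.08],[0,0.04,0.08],[0,0.06,0.06]]' --angular '[[0,0,0],[0,0,0],[0,0,0],[0,0,0],[0,0,0],[0,0,0],[0,0,0],[0,0,0]]' --hand '[0.5,0.6,0.65,0.65,0.65,0.6,0.3,0]' --force 20

```text
clock: 18.0
position: [0.6256, 0.1084, 0.3563]
ee_rot: [0.002, 0.026, 1.0, -0.001]
contact_force: [0.8, 0.4, -0.7]
width: 0.0278
gripper_force: 0.0
```

>>> carry_out --linear '[[0,0.06,0.04],[0,0.06,0.04],[0,0.068,0],[0,0,0],[0,0,0],[0,0,0]]' --angular '[[0,0,0],[0,0,0],[0,0,0],[0,0,0],[0,0,0],[0,0,0]]' --hand '[0,0,0,0,0,0]'

```text
clock: 18.5
position: [0.6249, 0.2038, 0.3925]
ee_rot: [-0.001, 0.024, 1.0, -0.001]
contact_force: [0.3, 0.3, 0.4]
width: 0.0001
gripper_force: 0.0
```

```bash
python3 look.py w8; python3 - <<'E'
from h import *
st=manip.get_state(); print(proj('wrist',(.6231,.2073,.098),st))
im=cv2.imread('pics/w8.png'); t=cv2.imread('pics/w8t.png')
cv2.imwrite('pics/w8c.png',np.hstack([cv2.resize(im,(480,360)),cv2.resize(t[130:250,200:300],(300,360),interpolation=2)]))
E
```

```text
t 18.5 pos [0.6249 0.2038 0.3925] yaw 3.0929 tilt [-0.0005 -0.0005] w 0.0001 F [0.3 0.3 0.4] q6 -1.31
W coup z0.038 [ 31. 225.] [ 0.6291 -0.0743] yaw -0.055 [102.  55.]
W coup z0.062 [ 31. 225.] [ 0.6237 -0.0535] yaw -0.055 [94. 51.]
(np.float64(321.06393708149693), np.float64(225.645691705079))
```

View pics/w8.png

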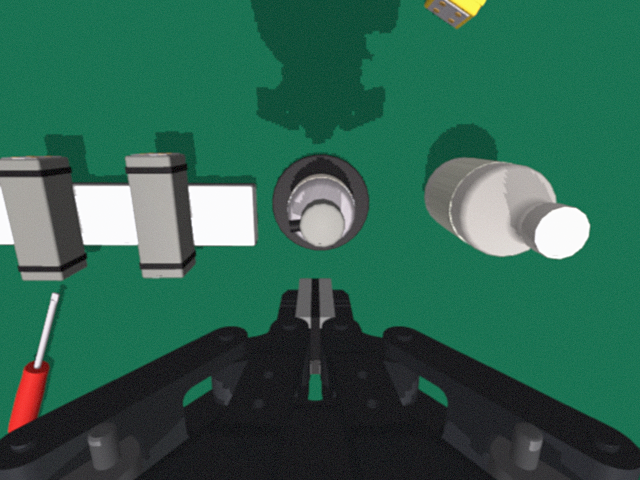

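C is square across the rail, and the cap is at px (323,223), within 2 mm of prediction. Before pressing I'll check that A is still in place.

```bash
python3 - <<'E'
from h import *
s=manip.get_image('scene');t=manip.get_image('top')
cv2.imwrite('pics/chk.png',np.hstack([cv2.resize(s[200:390,260:480],(440,380)),cv2.resize(t[130:250,240:340+20],(360,380))])[:,:,::-1])
E
```

```text
(no output)
```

View pics/chk.png

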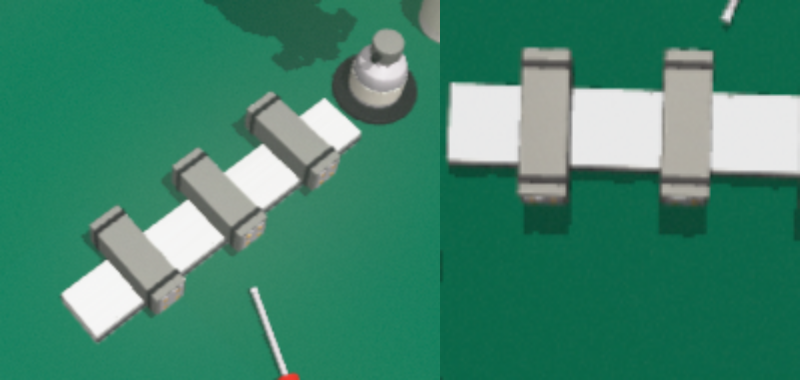

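All three couplers sit square and balanced on the rail. Pressing the cap now, watching the force.

>>> carry_out --linear '[[-0.006,0.008,-0.06],[0,0,-0.07],[0,0,-0.07],[0,0,-0.03],[0,0,0],[0,0,0]]' --angular '[[0,0,0],[0,0,0],[0,0,0],[0,0,0],[0,0,0],[0,0,0]]' --hand '[0,0,0,0,0,0]'

```text
clock: 19.2
position: [0.6223, 0.207, 0.2775]
ee_rot: [-0.001, 0.025, 1.0, -0.0]
contact_force: [-0.5, -0.7, 0.6]
width: -0.0
gripper_force: 0.0
```

>>> carry_out --linear '[[0,0,-0.008],[0,0,-0.008],[0,0,-0.004],[0,0,0],[0,0,0]]' --angular '[[0,0,0],[0,0,0],[0,0,0],[0,0,0],[0,0,0]]' --hand '[0,0,0,0,0]'

```text
clock: 19.62
position: [0.623, 0.2077, 0.2697]
ee_rot: [0.002, 0.025, 1.0, 0.0]
contact_force: [1.5, -0.4, 2.5]
width: 0.0
gripper_force: 1.6
```

>>> carry_out --linear '[[0,0,-0.008],[0,0,-0.006],[0,0,0],[0,0,0]]' --angular '[[0,0,0],[0,0,0],[0,0,0],[0,0,0]]' --hand '[0,0,0,0]'

```text
clock: 19.95
position: [0.6229, 0.2078, 0.2634]
ee_rot: [0.002, 0.025, 1.0, 0.0]
contact_force: [0.3, -1.1, 9.2]
width: -0.0001
gripper_force: 5.1
```

>>> carry_out --linear '[[0,0,-0.004],[0,0,-0.002],[0,0,0],[0,0,0]]' --angular '[[0,0,0],[0,0,0],[0,0,0],[0,0,0]]' --hand '[0,0,0,0]'

```text
clock: 20.28
position: [0.6227, 0.2078, 0.2633]
ee_rot: [0.003, 0.025, 1.0, 0.0]
contact_force: [-3.8, -1.3, 22.9]
width: 0.0001
gripper_force: 11.2
```

The cap is on its stop (23 N, no further travel). Lifting off and going to the isolator.

>>> carry_out --linear '[[0,0,0.03],[0,0,0.06],[0,0,0.08],[0,-0.04,0.08],[-0.016,-0.07,0.02],[-0.018,-0.075,0],[-0.018,-0.075,0],[-0.018,-0.075,0]]' --angular '[[0,0,0],[0,0,0],[0,0,0],[0,0,-0.5],[0,0,-0.9],[0,0,-0.9],[0,0,-0.9],[0,0,-0.9]]' --hand '[0,0,0,0,0,0,0,0]'

```text
clock: 20.95
position: [0.586, 0.0407, 0.3903]
ee_rot: [-0.001, 0.189, 0.982, 0.0]
contact_force: [1.1, -1.3, -0.8]
width: 0.0003
gripper_force: 0.0
```

>>> carry_out --linear '[[-0.018,-0.075,0],[-0.018,-0.075,0],[-0.018,-0.075,0],[-0.018,-0.075,0],[-0.02,-0.075,0],[-0.02,-0.075,0],[-0.02,-0.075,0],[-0.02,-0.075,0]]' --angular '[[0,0,-0.9],[0,0,-0.9],[0,0,-0.9],[0,0,-0.9],[0,0,-0.9],[0,0,-0.9],[0,0,-0.9],[0,0,-0.9]]' --hand '[0,0,0,0,0.5,1,1,1]'

```text
clock: 21.62
position: [0.51, -0.2596, 0.3898]
ee_rot: [-0.001, 0.46, 0.888, 0.0]
contact_force: [0.6, -0.3, 0.0]
width: 0.0481
gripper_force: 0.0
```

>>> carry_out --linear '[[-0.02,-0.075,0],[-0.015,-0.06,0],[0,0,0],[0,0,0],[0,0,0],[0,0,0]]' --angular '[[0,0,-0.9],[0,0,-0.9],[0,0,-0.9],[0,0,-0.9],[0,0,-0.9],[0,0,0]]' --hand '[1,1,1,1,1,1]'

```text
clock: 22.12
position: [0.4933, -0.3258, 0.3896]
ee_rot: [-0.001, 0.611, 0.791, 0.0]
contact_force: [-0.4, -0.3, 0.5]
width: 0.0854
gripper_force: 0.0
```

```bash
python3 look.py w9;python3 - <<'E'
from h import *
st=manip.get_state(); im=cv2.cvtColor(cv2.imread('pics/w9.png'),cv2.COLOR_BGR2RGB)
for o in greys(im,'wrist',.045,st=st,amin=1500): print(np.round(np.r_[o[1],o[2],o[3]],3))
E
```

```text
t 22.1167 pos [ 0.4933 -0.3258  0.3896] yaw 1.8262 tilt [-0.0011  0.0003] w 0.0854 F [-0.4 -0.3  0.5] q6 -0.96
W coup z0.038 [517.  51.] [ 0.6193 -0.1484] yaw -0.055 [93. 46.]
W coup z0.062 [517.  51.] [ 0.6086 -0.1567] yaw -0.055 [86. 43.]
[  0.481  -0.339 -77.585 102.336  99.047]
[ 0.616 -0.15  -2.904 90.628 45.437]
```

View pics/w9.png

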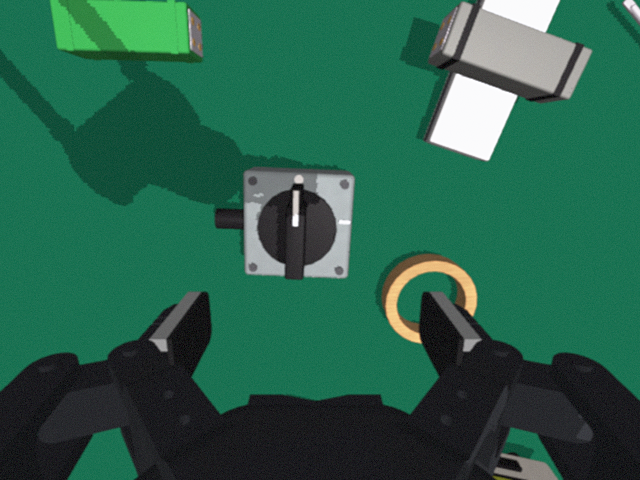

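The pointer is at the white dot, px (298,180), so the power is still off. Gripping the handle again.

>>> carry_out --linear '[[-0.013,-0.015,-0.06],[-0.012,-0.014,-0.07],[0,0,-0.07],[0,0,-0.07],[0,0,-0.036],[0,0,0],[0,0,0],[0,0,0]]' --angular '[[0,0,-0.5],[0,0,0],[0,0,0],[0,0,0],[0,0,0],[0,0,0],[0,0,0],[0,0,0]]' --hand '[1,1,1,1,1,0.6,0.3,0.15]' --force 20

```text
clock: 22.88
position: [0.4819, -0.3407, 0.2388]
ee_rot: [0.001, 0.626, 0.78, -0.0]
contact_force: [0.9, 0.2, 0.8]
width: 0.0518
gripper_force: 0.0
```

>>> carry_out --linear '[[0,0,0],[0,0,0],[0,0,0],[0,0,0],[0,0,0],[0,0,0]]' --angular '[[0,0,0],[0,0,0],[0,0,0],[0,0,0],[0,0,0],[0,0,0]]' --hand '[0,0,0,0,0,0]'

```text
clock: 23.38
position: [0.4803, -0.341, 0.2394]
ee_rot: [0.0, 0.626, 0.78, -0.001]
contact_force: [-5.5, -0.5, 5.3]
width: 0.0156
gripper_force: 24.6
```

>>> carry_out --linear '[[0,0,0],[0,0,0],[0,0,0],[0,0,0],[0,0,0],[0,0,0],[0,0,0],[0,0,0]]' --angular '[[0,0,-1],[0,0,-1],[0,0,-1],[0,0,-1],[0,0,-1],[0,0,-1],[0,0,-1],[0,0,-1]]' --hand '[0,0,0,0,0,0,0,0]'

```text
clock: 24.05
position: [0.4798, -0.3409, 0.2394]
ee_rot: [0.0, 0.84, 0.542, -0.002]
contact_force: [-6.4, -0.9, 6.9]
width: 0.0155
gripper_force: 24.7
```

>>> carry_out --linear '[[0,0,0],[0,0,0],[0,0,0],[0,0,0],[0,0,0],[0,0,0],[0,0,0],[0,0,0]]' --angular '[[0,0,-1],[0,0,-1],[0,0,-1],[0,0,-1],[0,0,-1],[0,0,-1],[0,0,-1],[0,0,-1]]' --hand '[0,0,0,0,0,0,0,0]'

```text
clock: 24.72
position: [0.4795, -0.3406, 0.2394]
ee_rot: [0.0, 0.968, 0.25, -0.002]
contact_force: [-7.4, -0.7, 8.6]
width: 0.0157
gripper_force: 24.9
```

>>> carry_out --linear '[[0,0,0],[0,0,0],[0,0,0],[0,0,0]]' --angular '[[0,0,-0.8],[0,0,-0.7],[0,0,-0.3],[0,0,0]]' --hand '[0,0,0,0]'

```text
clock: 25.05
position: [0.4795, -0.3405, 0.2394]
ee_rot: [0.0, 0.983, 0.182, -0.002]
contact_force: [-6.5, -0.8, 7.7]
width: 0.0157
gripper_force: 26.5
```

>>> carry_out --linear '[[0,0,0],[0,0,0],[0,0,0]]' --angular '[[0,0,-0.3],[0,0,-0.2],[0,0,0]]' --hand '[0,0,0]'

```text
clock: 25.3
position: [0.4797, -0.3404, 0.2394]
ee_rot: [0.001, 0.987, 0.164, -0.002]
contact_force: [-6.9, 1.1, 8.5]
width: 0.0154
gripper_force: 41.2
```

```bash
python3 -c "
from h import *
s=manip.get_state();print(s['moment'],s['contact_force'],s['gripper_force'])
q=s['ee_rot'];print(2*np.arctan2(q[2],q[1]))"
```

```text
[0.06144723 1.02791234 1.00130364] [-6.90716339  1.11601603  8.51114782] 41.17632131790742
0.32850692467532266
```

The handle is at the on stop (moment 1.0 N m, rising grip force). Releasing, retreating, and taking a last look.

>>> carry_out --linear '[[0,0,0],[0,0,0],[0,0,0],[0,0,0.06],[0,0,0.07],[0,0,0.08],[0,0,0.08],[0,0,0.06]]' --angular '[[0,0,0],[0,0,0],[0,0,0],[0,0,0],[0,0,0],[0,0,0],[0,0,0],[0,0,0]]' --hand '[0.5,0.5,0.5,0.6,1,1,1,1]'

```text
clock: 25.97
position: [0.4815, -0.3404, 0.4161]
ee_rot: [0.002, 0.987, 0.161, 0.002]
contact_force: [0.5, 0.1, 0.0]
width: 0.0852
gripper_force: 0.0
```

>>> carry_out --linear '[[-0.05,-0.03,0],[-0.06,-0.04,0],[-0.06,-0.04,0],[-0.06,-0.04,0],[0,0,0],[0,0,0],[0,0,0]]' --angular '[[0,0,0],[0,0,0],[0,0,0],[0,0,0],[0,0,0],[0,0,0],[0,0,0]]' --hand '[1,1,1,1,1,1,1]'

```text
clock: 26.55
position: [0.3664, -0.4154, 0.4125]
ee_rot: [-0.0, 0.987, 0.161, 0.001]
contact_force: [0.9, 0.3, 0.0]
width: 0.0853
gripper_force: 0.0
```

```bash
python3 look.py w10; python3 -c "
from h import *
t=cv2.imread('pics/w10t.png');cv2.imwrite('pics/fin.png',cv2.resize(t[110:310,110:510],(800,400),interpolation=2))"
```

```text
t 26.55 pos [ 0.3664 -0.4154  0.4125] yaw 0.3231 tilt [-0.0001  0.0005] w 0.0853 F [0.9 0.3 0. ] q6 0.27
T rail [479. 442.] [-0.0149 -0.4106] yaw -0.726 [232.  68.]
T rail [322. 170.] [ 0.6197 -0.048 ] yaw 1.518 [182.  58.]
```

View pics/fin.png

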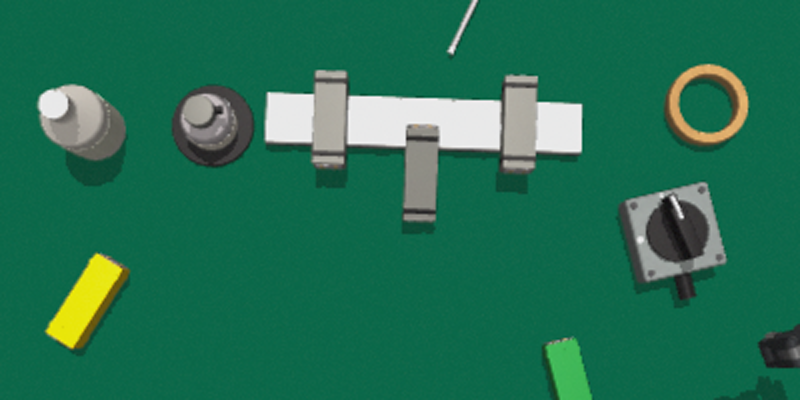

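The final view shows coupler B knocked off balance: its far end is on the rail edge at (422,126) and its near end is on the bench at (420,218). A and C are fine and the isolator is on. I can't tell whether this happened before or after the press. The safe fix is to turn the power off again, reset B, press again, and turn back on. My 14 views are used up, so from here I'll work from numbers.

```bash
cat > tilt.py <<'E'
from h import *
from scipy.optimize import least_squares
np.set_printoptions(precision=4,suppress=True)
def blob(name,im,P,vmax=215,sz=75):
    "largest low-saturation, non-white blob near the projected point P"
    u,v=map(int,proj(name,P)); hsv=cv2.cvtColor(im,cv2.COLOR_RGB2HSV)
    m=cv2.inRange(hsv,(0,0,70),(180,70,vmax)); w=np.zeros_like(m); w[v-sz:v+sz,u-sz:u+sz]=1
    m=cv2.morphologyEx(m*w,cv2.MORPH_OPEN,np.ones((3,3),np.uint8)); m=cv2.morphologyEx(m,cv2.MORPH_CLOSE,np.ones((5,5),np.uint8))
    return [(cv2.contourArea(c),c) for c in cv2.findContours(m,0,1)[0] if cv2.contourArea(c)>200]
if __name__=='__main__':
    t=manip.get_image('top'); s=manip.get_image('scene')
    cv2.imwrite('pics/t11.png',t[:,:,::-1]);cv2.imwrite('pics/s11.png',s[:,:,::-1])
    for n,im in(('top',t),('scene',s)):
        for a,c in blob(n,im,(.56,-.05,.04)):
            (u,v),wh,an=cv2.minAreaRect(c); print(n,a,np.round(c.reshape(-1,2).mean(0)),'box',np.round(cv2.boxPoints(((u,v),wh,an)),1).tolist())
    # profile down the top-view columns through B
    for col in(317,320,324): print(col,[(r,int(t[r,col].mean())) for r in range(164,224,2)])
    for row in(180,195,210): print('row',row,[int(x) for x in t[row,306:336].mean(1)],[int(x) for x in np.ptp(t[row,306:336],1)])
E
python3 tilt.py
```

```text
top 750.5 [320. 196.] box [[310.8999938964844, 220.0], [312.29998779296875, 171.6999969482422], [329.29998779296875, 172.1999969482422], [327.8999938964844, 220.5]]
top 799.5 [369. 171.] box [[360.0, 148.0], [378.0, 148.0], [378.0, 196.0], [360.0, 196.0]]
top 773.0 [275. 169.] box [[264.8999938964844, 192.6999969482422], [267.1000061035156, 144.3000030517578], [284.8999938964844, 145.10000610351562], [282.70001220703125, 193.5]]
scene 1170.0 [330. 330.] box [[300.0, 315.3999938964844], [325.0, 295.3999938964844], [360.29998779296875, 339.6000061035156], [335.29998779296875, 359.6000061035156]]
scene 966.0 [351. 282.] box [[323.70001220703125, 273.0], [339.29998779296875, 255.1999969482422], [377.29998779296875, 288.5], [361.79998779296875, 306.29998779296875]]
scene 1020.0 [405. 271.] box [[378.70001220703125, 257.1000061035156], [398.5, 241.0], [431.8999938964844, 281.8999938964844], [412.1000061035156, 298.1000061035156]]
317 [(164, 233), (166, 233), (168, 233), (170, 233), (172, 155), (174, 144), (176, 140), (178, 65), (180, 104), (182, 140), (184, 140), (186, 139), (188, 140), (1
[... 976 characters left out ...]
 110, 104, 85, 88, 88, 88, 86, 82, 67, 65, 65, 64, 76, 150, 233, 233, 232, 233, 233, 233] [1, 0, 1, 1, 1, 0, 0, 6, 6, 5, 7, 6, 6, 5, 4, 4, 5, 6, 3, 5, 4, 3, 3, 1, 0, 0, 1, 1, 0, 0]
row 195 [64, 62, 64, 63, 65, 61, 89, 138, 139, 139, 139, 139, 137, 138, 140, 138, 137, 138, 138, 138, 139, 138, 126, 63, 63, 62, 64, 65, 63, 62] [93, 93, 91, 91, 89, 89, 27, 8, 9, 11, 10, 9, 10, 10, 10, 10, 9, 10, 9, 8, 8, 9, 10, 91, 95, 93, 92, 89, 93, 93]
row 210 [66, 67, 63, 65, 64, 79, 111, 138, 138, 138, 138, 136, 136, 137, 138, 137, 137, 137, 138, 138, 137, 125, 60, 65, 63, 65, 64, 63, 62, 62] [87, 86, 94, 93, 91, 56, 9, 10, 10, 9, 11, 11, 11, 10, 10, 10, 9, 10, 10, 11, 9, 10, 71, 88, 92, 88, 90, 94, 94, 93]
```

```bash
python3 - <<'E'
from h import *
from scipy.optimize import least_squares
yB=-.046; xe0=.6187+(yB+.0393)*.0537-.030/np.cos(.0537)
def f(v):  # x0 (bench-end bottom edge), pitch, y near, y far
    x0,p,y0,y1=v; s,c=np.sin(p),np.cos(p)
    n=(x0-.038*s,y0,.038*c); fa=(n[0]+.11*c,y1,n[2]+.11*s); fb=(x0+.11*c,y1,.11*s)
    a,b,d=proj('top',n),proj('top',fa),proj('top',fb)
    return [a[1]-220,b[1]-175.5,d[1]-171.5,((xe0-x0)*np.tan(p)-.024)*500, a[0]-318.9,b[0]-321.4]
for w in(1,):
    r=least_squares(f,[.5,.25,yB,yB]); print(r.x,np.round(r.fun,2),'edge',xe0)
    x0,p,y0,y1=r.x; s,c=np.sin(p),np.cos(p)
    C=np.array([x0+.055*c-.019*s,(y0+y1)/2,.055*s+.019*c]); print('centre',C,'pitch deg',np.rad2deg(p),'yaw',np.arctan2(y1-y0,.11*c))
    print('scene proj centre',proj('scene',C))
E
```

```text
[ 0.50936008  0.30485875 -0.03929586 -0.046509  ] [ 0.64 -1.45  0.68  0.42  0.01 -0.01] edge 0.5882969026160549
centre [ 0.55612099 -0.04290243  0.03463261] pitch deg 17.46711963729701 yaw -0.06863586182124982
scene proj centre (np.float64(350.60131952889856), np.float64(281.82731214635305))
```

>>> carry_out --linear '[[0.06,0.04,0],[0.06,0.04,0],[0.06,0.04,0],[0.05,0.03,-0.05],[0,0,-0.07],[0,0,-0.07],[0,0,-0.07],[0,0,-0.07]]' --angular '[[0,0,0.2],[0,0,0.2],[0,0,0.2],[0,0,0.2],[0,0,0],[0,0,0],[0,0,0],[0,0,0]]' --hand '[1,1,1,1,1,1,1,1]'

```text
clock: 27.42
position: [0.4822, -0.339, 0.2461]
ee_rot: [0.0, 0.981, 0.194, 0.0]
contact_force: [-0.8, -0.6, -0.1]
width: 0.0852
gripper_force: 0.0
```

B's fitted pose is centre (0.556, -0.043, 0.035), pitch about 17°. The scene view confirms it to within 1 px. Now the handle goes off again.

>>> carry_out --linear '[[-0.004,-0.003,-0.014],[0,0,0],[0,0,0],[0,0,0],[0,0,0],[0,0,0],[0,0,0],[0,0,0]]' --angular '[[0,0,0],[0,0,0],[0,0,0],[0,0,0],[0,0,0],[0,0,0],[0,0,0],[0,0,0]]' --hand '[0.6,0.3,0.15,0,0,0,0,0]' --force 20

```text
clock: 28.08
position: [0.4792, -0.3408, 0.2428]
ee_rot: [-0.001, 0.981, 0.192, 0.001]
contact_force: [-0.4, 4.8, 6.4]
width: 0.0156
gripper_force: 24.4
```

>>> carry_out --linear '[[0,0,0],[0,0,0],[0,0,0],[0,0,0],[0,0,0],[0,0,0],[0,0,0],[0,0,0]]' --angular '[[0,0,0],[0,0,1],[0,0,1],[0,0,1],[0,0,1],[0,0,1],[0,0,1],[0,0,1]]' --hand '[0,0,0,0,0,0,0,0]'

```text
clock: 28.75
position: [0.4792, -0.341, 0.2428]
ee_rot: [-0.0, 0.889, 0.458, 0.001]
contact_force: [-0.4, 4.5, 5.9]
width: 0.0153
gripper_force: 24.4
```

>>> carry_out --linear '[[0,0,0],[0,0,0],[0,0,0],[0,0,0],[0,0,0],[0,0,0],[0,0,0],[0,0,0]]' --angular '[[0,0,1],[0,0,1],[0,0,1],[0,0,1],[0,0,1],[0,0,1],[0,0,1],[0,0,1]]' --hand '[0,0,0,0,0,0,0,0]'

```text
clock: 29.42
position: [0.4794, -0.341, 0.2428]
ee_rot: [0.001, 0.7, 0.714, 0.001]
contact_force: [-1.2, 4.5, 6.1]
width: 0.0155
gripper_force: 24.3
```

>>> carry_out --linear '[[0,0,0],[0,0,0],[0,0,0],[0,0,0],[0,0,0],[0,0,0],[0,0,0]]' --angular '[[0,0,1],[0,0,0.9],[0,0,0.5],[0,0,0.4],[0,0,0.3],[0,0,0],[0,0,0]]' --hand '[0,0,0,0,0,0,0]'

```text
clock: 30.0
position: [0.4795, -0.3412, 0.2428]
ee_rot: [0.001, 0.609, 0.793, 0.001]
contact_force: [-0.8, 4.4, 5.0]
width: 0.0157
gripper_force: 35.9
```

```bash
python3 -c "
from h import *
s=manip.get_state();print(s['moment'],s['contact_force'],s['gripper_force'])
q=s['ee_rot'];print(2*np.arctan2(q[2],q[1]))"
```

```text
[ 0.6155068   0.13545748 -0.72087602] [-0.81910845  4.43108628  5.04881339] 35.89775084255962
1.8325742934233438
```

At the off stop again. Releasing and moving to hover near B with matching yaw and pitch.

>>> carry_out --linear '[[0,0,0],[0,0,0],[0,0,0],[0,0,0.06],[0,0,0.07],[0,0.03,0.07],[0.002,0.04,0.03],[0.002,0.04,0]]' --angular '[[0,0,0],[0,0,0],[0,0,0],[0,0,0],[0,0,0.8],[0,0,0.9],[0,0,0.9],[0,0,0.9]]' --hand '[0.5,0.5,0.5,0.6,1,1,1,1]'

```text
clock: 30.67
position: [0.4822, -0.2877, 0.3604]
ee_rot: [0.005, 0.489, 0.872, -0.001]
contact_force: [1.1, 0.0, 0.1]
width: 0.0857
gripper_force: 0.0
```

>>> carry_out --linear '[[0.006,0.06,0],[0.006,0.06,0],[0.007,0.06,0],[0.007,0.06,0],[0.007,0.06,0],[0.007,0.06,0],[0.007,0.06,0],[0.008,0.066,0]]' --angular '[[0,0,0.9],[0,0,0.9],[0,0,0.9],[0,0,0.9],[0,0,0.9],[0,0,0.9],[0,0,0.9],[0,0,0.9]]' --hand '[1,1,1,1,1,1,1,1]'

```text
clock: 31.33
position: [0.5087, -0.0429, 0.3557]
ee_rot: [0.0, 0.221, 0.975, -0.0]
contact_force: [-0.1, 0.4, -0.4]
width: 0.0851
gripper_force: 0.0
```

>>> carry_out --linear '[[0,0,0],[0,0,0],[0,0,0],[0,0,0],[0,0,0],[0,0,0],[0,0,0],[0,0,0]]' --angular '[[0,0,0.9],[0,0,0.9],[0,-0.8,0.9],[0,-0.8,0.8],[0,-0.8,0],[0,-0.8,0],[0,-0.5,0],[0,0,0]]' --hand '[1,1,1,1,1,1,1,1]'

```text
clock: 32.0
position: [0.5078, -0.0438, 0.3556]
ee_rot: [0.147, 0.083, 0.985, 0.017]
contact_force: [-0.0, 0.2, -0.3]
width: 0.0854
gripper_force: 0.0
```

```bash
cat > goal.py <<'E'
from h import *
np.set_printoptions(precision=4,suppress=True)
st=manip.get_state(); q=st['ee_rot']; T=R.from_quat([q[1],q[2],q[3],q[0]]).as_matrix()
C=np.array([.5561,-.0429,.0346]); yaw,p=-.0686,.300
cx=np.array([np.cos(p)*np.cos(yaw),np.cos(p)*np.sin(yaw),np.sin(p)]); cz=np.cross(cx,np.cross([0,0,1.],cx)/np.linalg.norm(np.cross([0,0,1.],cx)))
G=C+.004*cz; D=np.c_[-cx,np.cross(-cz,-cx),-cz]
tcp=G+.155*cz
print('clock',st['clock'],'pos',st['position'],'goal',tcp,'shares',(tcp-st['position'])/.5,'turn shares',R.from_matrix(D@T.T).as_rotvec()/.08)
im=manip.get_image('wrist'); cv2.imwrite('pics/w12.png',im[:,:,::-1])
hsv=cv2.cvtColor(im,cv2.COLOR_RGB2HSV); m=cv2.inRange(hsv,(0,0,80),(180,60,215))
u,v=map(int,proj('wrist',C+.019*cz,st)); print('pred centre top face',u,v)
m=cv2.morphologyEx(m,cv2.MORPH_CLOSE,np.ones((9,9),np.uint8))
n,l,s,c=cv2.connectedComponentsWithStats(m); k=l[v,u]; print(k,s[k],c[k])
ct=[proj('wrist',C+a*.055*cx+b*.019*np.cross(cz,cx)+.019*cz,st) for a in(-1,1) for b in(-1,1)]; print('pred corners',np.round(ct,0).tolist())
cc=cv2.findContours((l==k).astype(np.uint8),0,1)[0]; print(np.round(cv2.boxPoints(cv2.minAreaRect(max(cc,key=cv2.contourArea)))).tolist())
E
python3 goal.py
```

```text
clock 32.0 pos [ 0.5078 -0.0438  0.3556] goal [ 0.5092 -0.0397  0.1865] shares [ 0.0027  0.0083 -0.3382] turn shares [-0.7228 -0.0267  1.144 ]
pred centre top face 302 165
1 [ 199   85  211  176 9668] [302.7996 169.2413]
pred corners [[268.0, 91.0], [320.0, 85.0], [287.0, 238.0], [334.0, 232.0]]
[[187.0, 100.0], [397.0, 74.0], [417.0, 237.0], [207.0, 263.0]]
```

>>> carry_out --linear '[[0.003,0.008,0],[0,0,0],[0,0,-0.05],[0,0,-0.05],[0,0,-0.05],[0,0,0],[0,0,0]]' --angular '[[-0.36,-0.01,0.57],[-0.36,-0.01,0.57],[0,0,0],[0,0,0],[0,0,0],[0,0,0],[0,0,0]]' --hand '[1,1,1,1,1,1,1]' --force 45

```text
clock: 32.63
position: [0.5102, -0.0396, 0.2795]
ee_rot: [0.147, 0.033, 0.989, -0.005]
contact_force: [0.4, -0.7, 0.9]
width: 0.0855
gripper_force: 0.0
```

```bash
python3 goal.py; python3 - <<'E'
from h import *
im=cv2.imread('pics/w12.png'); 
for r in (60,100,140,180,220): print(r,[int(x) for x in im[r,240:400:5].mean(1)],[int(x) for x in np.ptp(im[r,240:400:5],1)])
E
```

```text
clock 32.6333 pos [ 0.5102 -0.0396  0.2795] goal [ 0.5092 -0.0397  0.1865] shares [-0.002  -0.0002 -0.186 ] turn shares [-0.0061 -0.0618 -0.0163]
pred centre top face 314 210
2 [   46   138   538   214 32649] [316.3113 248.8523]
pred corners [[279.0, 109.0], [350.0, 109.0], [284.0, 298.0], [345.0, 298.0]]
[[46.0, 351.0], [46.0, 138.0], [583.0, 138.0], [583.0, 351.0]]
60 [37, 38, 47, 46, 48, 38, 45, 48, 40, 44, 44, 44, 39, 42, 38, 39, 37, 45, 47, 51, 38, 43, 47, 41, 49, 38, 43, 41, 37, 39, 38, 42] [56, 55, 44, 49, 46, 61, 53, 49, 51, 51, 54, 52, 60, 59, 56, 58, 60, 50, 50, 48, 56, 55, 49, 53, 47, 58, 52, 60, 61, 61, 60, 50]
100 [38, 42, 66, 69, 65, 62, 65, 65, 65, 46, 38, 39, 37, 47, 38, 49, 43, 45, 37, 49, 40, 43, 60, 60, 63, 65, 63, 66, 64, 68, 48, 43] [57, 61, 76, 76, 78, 80, 75, 76, 73, 49, 56, 53, 58, 45, 61, 48, 51, 58, 59, 46, 61, 59, 81, 86, 77, 77, 79, 74, 76, 74, 48, 50]
140 [66, 67, 65, 61, 60, 67, 66, 68, 103, 148, 151, 147, 150, 152, 151, 147, 153, 151, 146, 148, 150, 148, 61, 62, 64, 63, 62, 66, 67, 57, 65, 70] [75, 72, 76, 80, 78, 72, 73, 71, 4, 5, 5, 7, 4, 6, 5, 5, 6, 5, 6, 6, 3, 4, 80, 77, 79, 76, 77, 76, 70, 78, 80, 74]
180 [64, 66, 65, 62, 64, 63, 59, 60, 68, 150, 149, 153, 150, 151, 152, 152, 157, 152, 151, 154, 150, 147, 61, 62, 71, 65, 63, 61, 64, 66, 62, 70] [78, 72, 76, 77, 78, 79, 77, 82, 61, 7, 6, 5, 10, 5, 9, 6, 5, 4, 5, 7, 7, 5, 83, 79, 74, 77, 76, 79, 74, 71, 78, 70]
220 [44, 39, 37, 40, 39, 44, 37, 52, 47, 148, 158, 156, 151, 155, 159, 153, 157, 157, 154, 154, 162, 145, 46, 46, 40, 35, 40, 44, 39, 44, 45, 44] [55, 61, 60, 59, 62, 48, 60, 45, 50, 6, 3, 4, 6, 4, 6, 9, 6, 9, 8, 9, 7, 5, 47, 48, 56, 60, 61, 54, 57, 55, 51, 52]
```

```bash
python3 - <<'E'
from h import *
im=cv2.imread('pics/w12.png')
for c in(300,330): print(c,[(r,int(im[r,c].mean()),int(np.ptp(im[r,c]))) for r in range(100,340,4)])
t=manip.get_image('top');cv2.imwrite('pics/t12.png',t[:,:,::-1])
for col in(317,324): print(col,[(r,int(t[r,col].mean()),int(np.ptp(t[r,col].astype(int)))) for r in range(164,226,2)])
E
```

```text
300 [(100, 37, 58), (104, 40, 56), (108, 112, 16), (112, 102, 7), (116, 147, 6), (120, 148, 7), (124, 152, 7), (128, 48, 3), (132, 33, 5), (136, 42, 5), (140, 150, 4), (144, 145, 8), (148, 151, 6), (152, 147, 10), (156, 151, 5), (160, 149, 7), (164, 147, 5), (168, 153, 7), (172, 150, 5), (176, 151, 7), (180, 150, 10), (184, 152, 5), (188, 152, 4), (192, 152, 6), (196, 153, 4), (200, 155, 5), (204, 152, 6), (208, 156, 7), (212, 154, 4), (216, 156, 4), (220, 151, 6), (224, 158, 6), (228, 158, 6), (232, 160, 7), (236, 157, 6), (240, 154, 8), (244, 162, 7), (248, 160, 8), (252, 158, 6), (256, 161, 6), (260, 162, 6), (264, 162, 4), (268, 159, 7), (272, 164, 11), (276, 73, 4), (280, 60, 3), (284, 83, 4), (288, 164, 6), (292, 163, 11), (296, 181, 5), (300, 244, 2), (304, 59, 82), (308, 65, 76), (312, 64, 81), (316, 58, 82), (320, 64, 74), (324, 66, 77), (328, 61, 78), (332, 64, 79), (336, 66, 75)]
330 [(100, 37, 59), (104, 39, 56), (108, 145, 5), (112, 98, 3), (116, 147, 4), (120, 148, 5), (124, 148, 7), (128, 40, 4), (132, 45, 2), (136, 36, 7), (140, 146, 6), (144, 151, 6), (148, 150, 6), 
[... 983 characters left out ...]
, (200, 175, 41), (202, 181, 44), (204, 185, 44), (206, 188, 45), (208, 194, 45), (210, 199, 44), (212, 204, 40), (214, 206, 41), (216, 206, 41), (218, 201, 43), (220, 197, 42), (222, 192, 45), (224, 187, 44)]
324 [(164, 233, 0), (166, 233, 0), (168, 232, 0), (170, 233, 0), (172, 177, 44), (174, 143, 14), (176, 140, 10), (178, 72, 3), (180, 39, 4), (182, 60, 9), (184, 179, 41), (186, 125, 28), (188, 123, 28), (190, 123, 29), (192, 117, 26), (194, 195, 43), (196, 141, 32), (198, 156, 37), (200, 166, 40), (202, 176, 40), (204, 181, 43), (206, 186, 43), (208, 191, 44), (210, 195, 44), (212, 199, 43), (214, 203, 42), (216, 205, 40), (218, 205, 41), (220, 203, 42), (222, 196, 44), (224, 193, 44)]
```

The wrist image agrees with the fitted pose to about 2 mm: top face rows 112–296 against a predicted 109–298. Descending to grasp.

>>> carry_out --linear '[[-0.002,0,-0.06],[0,0,-0.06],[0,0,-0.05],[0,0,-0.016],[0,0,0],[0,0,0],[0,0,0],[0,0,0]]' --angular '[[0,0,0],[0,0,0],[0,0,0],[0,0,0],[0,0,0],[0,0,0],[0,0,0],[0,0,0]]' --hand '[1,1,1,1,0.6,0.4,0.3,0.3]'

```text
clock: 33.4
position: [0.5103, -0.0401, 0.1894]
ee_rot: [0.151, 0.034, 0.988, -0.005]
contact_force: [0.4, 5.6, 4.2]
width: 0.0383
gripper_force: 3.4
```

>>> carry_out --linear '[[0,0,0],[0,0,0],[0,0,0],[0,0,0],[0,0,0.03],[0,0,0.06],[0,0,0.04],[0,0,0]]' --angular '[[0,0,0],[0,0,0],[0,0,0],[0,0,0],[0,0,0],[0,0,0],[0,0,0],[0,0,0]]' --hand '[0.3,0.3,0.3,0.3,0.3,0.3,0.3,0.3]'

```text
clock: 34.07
position: [0.511, -0.0402, 0.2571]
ee_rot: [0.154, 0.034, 0.988, -0.006]
contact_force: [1.9, 0.4, -1.2]
width: 0.0373
gripper_force: 45.8
```

```bash
python3 - <<'E'
from h import *
s=manip.get_state(); q=s['ee_rot']; T=R.from_quat([q[1],q[2],q[3],q[0]]).as_matrix()
y=3.088; D=np.array([[np.cos(y),np.sin(y),0],[np.sin(y),-np.cos(y),0],[0,0,-1.]])
print(s['position'],s['width'],R.from_matrix(D@T.T).as_rotvec()/.08,(np.array([.6184,-.048,.262])-s['position'])/.5)
E
```

```text
[ 0.51098338 -0.04024795  0.25712988] 0.03732994141590657 [0.25360395 3.84902859 0.18589341] [ 0.21483324 -0.01550411  0.00974024]
```

>>> carry_out --linear '[[0.034,-0.003,0.01],[0.036,-0.003,0],[0.036,-0.003,0],[0.036,-0.003,0],[0.036,-0.002,0],[0.036,-0.002,0],[0,0,0],[0,0,0]]' --angular '[[0.06,0.9,0.05],[0.06,0.9,0.05],[0.06,0.9,0.05],[0.06,0.9,0.04],[0.01,0.25,0],[0,0,0],[0,0,0],[0,0,0]]' --hand '[0.3,0.3,0.3,0.3,0.3,0.3,0.3,0.3]'

```text
clock: 34.73
position: [0.6165, -0.0478, 0.2562]
ee_rot: [-0.006, 0.027, 1.0, 0.001]
contact_force: [-0.0, -0.6, -2.9]
width: 0.0374
gripper_force: 45.7
```

```bash
cat > hold.py <<'E'
from h import *
s=manip.get_state(); q=s['ee_rot']; T=R.from_quat([q[1],q[2],q[3],q[0]]).as_matrix()
y=3.088; D=np.array([[np.cos(y),np.sin(y),0],[np.sin(y),-np.cos(y),0],[0,0,-1.]])
print(s['position'],s['width'],R.from_matrix(D@T.T).as_rotvec()/.08,(np.array([.6184,-.048,.262])-s['position'])/.5)
im=manip.get_image('wrist'); cv2.imwrite('pics/w13.png',im[:,:,::-1]); ref=cv2.imread('pics/w5.png')[:,:,::-1]
for c in(290,315,340):
    for i in(ref,im): print(c,[(r,int(i[r,c].mean())) for r in range(156,232,4)])
for r in(250,300):
    for i in(ref,im): print('row',r,[int(x) for x in i[r,240:400:5].mean(1)])
E
python3 hold.py
```

```text
[ 0.61652846 -0.04784784  0.25622893] 0.03744550551596865 [-0.03163085 -0.14349401  0.00089597] [ 0.00374308 -0.00030432  0.01154214]
290 [(156, 44), (160, 48), (164, 50), (168, 84), (172, 122), (176, 68), (180, 95), (184, 105), (188, 100), (192, 104), (196, 106), (200, 102), (204, 84), (208, 23), (212, 19), (216, 27), (220, 25), (224, 96), (228, 102)]
290 [(156, 48), (160, 50), (164, 96), (168, 112), (172, 81), (176, 97), (180, 100), (184, 100), (188, 100), (192, 101), (196, 105), (200, 98), (204, 24), (208, 28), (212, 32), (216, 20), (220, 97), (224, 97), (228, 102)]
315 [(156, 42), (160, 45), (164, 55), (168, 88), (172, 122), (176, 71), (180, 97), (184, 104), (188, 101), (192, 102), (196, 103), (200, 104), (204, 80), (208, 29), (212, 19), (216, 33), (220, 25), (224, 97), (228, 100)]
315 [(156, 34), (160, 47), (164, 91), (168, 104), (172, 80), (176, 98), (180, 102), (184, 98), (188, 108), (192, 98), (196, 101), (200, 100), (204, 30), (208, 27), (212, 20), (216, 25), (220, 94), (224, 100), (228, 96)]
340 [(156, 49), (160, 43), (164, 51), (168, 84), (172, 125), (176, 73), (180, 97), 
[... 280 characters left out ...]
204, 24), (208, 20), (212, 29), (216, 24), (220, 98), (224, 99), (228, 99)]
row 250 [238, 240, 239, 240, 90, 103, 101, 105, 99, 103, 97, 102, 102, 99, 104, 101, 102, 101, 100, 98, 101, 104, 104, 103, 98, 100, 104, 239, 239, 240, 238, 241]
row 250 [240, 240, 241, 240, 100, 104, 101, 99, 100, 102, 100, 96, 101, 101, 101, 102, 104, 102, 100, 105, 103, 103, 103, 102, 99, 100, 182, 240, 240, 240, 240, 241]
row 300 [16, 36, 83, 85, 47, 98, 93, 101, 99, 99, 100, 99, 100, 101, 100, 99, 101, 97, 99, 100, 98, 105, 97, 104, 100, 97, 57, 82, 84, 30, 21, 21]
row 300 [13, 28, 86, 82, 45, 92, 100, 100, 102, 97, 101, 100, 101, 99, 100, 100, 98, 97, 101, 100, 102, 103, 99, 98, 98, 94, 53, 85, 87, 30, 14, 25]
```

B is level and held much as before, near edge 4 px or about 1.5 mm off. Small correction, then lower gently.

>>> carry_out --linear '[[0.007,0,-0.04],[0,0,-0.03],[0,0,-0.02],[0,0,-0.004],[0,0,-0.002],[0,0,0],[0,0,0]]' --angular '[[-0.03,-0.14,0],[0,0,0],[0,0,0],[0,0,0],[0,0,0],[0,0,0],[0,0,0]]' --hand '[0.3,0.3,0.3,0.3,0.3,0.3,0.3]'

```text
clock: 35.37
position: [0.6199, -0.0479, 0.2104]
ee_rot: [0.001, 0.027, 1.0, -0.0]
contact_force: [0.2, -0.0, -2.1]
width: 0.037
gripper_force: 45.7
```

>>> carry_out --linear '[[0,0,-0.006],[0,0,-0.004],[0,0,0],[0,0,0]]' --angular '[[0,0,0],[0,0,0],[0,0,0],[0,0,0]]' --hand '[0.3,0.3,0.3,0.3]'

```text
clock: 35.7
position: [0.62, -0.0479, 0.2054]
ee_rot: [0.001, 0.027, 1.0, -0.0]
contact_force: [-0.3, 0.2, 3.5]
width: 0.0374
gripper_force: 46.2
```

>>> carry_out --linear '[[0,0,-0.003],[0,0,0],[0,0,0]]' --angular '[[0,0,0],[0,0,0],[0,0,0]]' --hand '[0.3,0.3,0.3]'

```text
clock: 35.95
position: [0.6199, -0.0479, 0.2053]
ee_rot: [0.002, 0.027, 1.0, -0.0]
contact_force: [-3.9, 0.5, 11.4]
width: 0.0368
gripper_force: 47.4
```

In contact. Releasing and moving to the canister, closing the fingers on the way.

>>> carry_out --linear '[[0,0,0],[0,0,0],[0,0,0],[0,0,0.03],[0,0,0.06],[0,0,0.08],[0,0.04,0.08],[0,0.075,0.06]]' --angular '[[0,0,0],[0,0,0],[0,0,0],[0,0,0],[0,0,0],[0,0,0],[0,0,0],[0,0,0]]' --hand '[0.5,0.6,0.65,0.65,0.65,0.6,0.3,0]' --force 20

```text
clock: 36.62
position: [0.6206, 0.0012, 0.3544]
ee_rot: [0.003, 0.029, 1.0, -0.001]
contact_force: [1.4, -0.2, -0.3]
width: 0.0281
gripper_force: 0.0
```

>>> carry_out --linear '[[0,0.078,0.04],[0,0.078,0.03],[0,0.08,0],[0,0.08,0],[0.003,0.08,0],[0,0,0],[0,0,0],[0,0,0]]' --angular '[[0,0,0],[0,0,0],[0,0,0],[0,0,0],[0,0,0],[0,0,0],[0,0,0],[0,0,0]]' --hand '[0,0,0,0,0,0,0,0]'

```text
clock: 37.28
position: [0.6211, 0.1993, 0.3845]
ee_rot: [0.0, 0.026, 1.0, -0.001]
contact_force: [-0.3, -0.4, -0.1]
width: 0.0
gripper_force: 0.0
```

```bash
cat > chk.py <<'E'
from tilt import *
st=manip.get_state(); print(st['clock'],st['position'],st['width'])
t=manip.get_image('top'); s=manip.get_image('scene'); cv2.imwrite('pics/tc.png',t[:,:,::-1]); cv2.imwrite('pics/sc.png',s[:,:,::-1])
for n,im in(('top',t),('scene',s)):
    for a,c in blob(n,im,(.618,-.048,.05)):
        (u,v),wh,an=cv2.minAreaRect(c); bp=cv2.boxPoints(((u,v),wh,an)); w=np.array([onz(n,p,.062)[:2] for p in bp])
        print(n,a,np.round((u,v)),'z62 centre',w.mean(0),'sides mm',np.linalg.norm(w[1]-w[0])*1e3,np.linalg.norm(w[2]-w[1])*1e3)
for x,y in((.6123,-.158),(.6184,-.048),(.6243,.0615)): print('pred scene',np.round(proj('scene',(x,y,.062))),'top',np.round(proj('top',(x,y,.062))))
E
python3 chk.py
```

```text
37.2833 [0.6211 0.1993 0.3845] 1.062843843583043e-06
top 796.0 [369. 172.] z62 centre [ 0.6073 -0.1577] sides mm 42.089959704110406 113.11663005189236
top 757.5 [322. 169.] z62 centre [ 0.6164 -0.0472] sides mm 39.75057269982531 113.18247674105193
top 772.0 [275. 169.] z62 centre [0.6185 0.0614] sides mm 114.19257939773037 41.613888973089836
scene 1156.5 [329. 328.] z62 centre [ 0.615 -0.16 ] sides mm 59.45716016570596 122.29627797241753
scene 1143.5 [370. 299.] z62 centre [ 0.622  -0.0517] sides mm 65.42125044941193 122.9328493501486
scene 1087.0 [404. 271.] z62 centre [0.6236 0.0496] sides mm 70.58948212368189 120.85725783270188
scene 203.5 [438. 238.] z62 centre [0.6188 0.1697] sides mm 20.69710888710459 79.72946549539766
pred scene [329. 326.] top [369. 170.]
pred scene [370. 296.] top [322. 168.]
pred scene [407. 267.] top [275. 166.]
```

All three couplers are level and centred on the rail. Pressing the cap again.

>>> carry_out --linear '[[0.003,0.017,-0.06],[0,0,-0.07],[0,0,-0.07],[0,0,-0.014],[0,0,0],[0,0,0],[0,0,-0.012],[0,0,-0.008]]' --angular '[[0,0,0],[0,0,0],[0,0,0],[0,0,0],[0,0,0],[0,0,0],[0,0,0],[0,0,0]]' --hand '[0,0,0,0,0,0,0,0]'

```text
clock: 38.05
position: [0.6238, 0.2076, 0.2705]
ee_rot: [0.003, 0.027, 1.0, 0.0]
contact_force: [1.4, 0.0, 2.4]
width: -0.0002
gripper_force: 1.3
```

>>> carry_out --linear '[[0,0,-0.008],[0,0,-0.006],[0,0,0],[0,0,0]]' --angular '[[0,0,0],[0,0,0],[0,0,0],[0,0,0]]' --hand '[0,0,0,0]'

```text
clock: 38.38
position: [0.6237, 0.2078, 0.2637]
ee_rot: [0.003, 0.027, 1.0, 0.0]
contact_force: [1.5, -2.1, 7.8]
width: -0.0002
gripper_force: 3.7
```

>>> carry_out --linear '[[0,0,-0.005],[0,0,-0.002],[0,0,0],[0,0,0]]' --angular '[[0,0,0],[0,0,0],[0,0,0],[0,0,0]]' --hand '[0,0,0,0]'

```text
clock: 38.72
position: [0.6235, 0.2077, 0.2633]
ee_rot: [0.004, 0.027, 1.0, 0.0]
contact_force: [-2.7, -2.0, 20.0]
width: -0.0001
gripper_force: 10.2
```

Fully down (20 N on the stop). Lifting and heading back to the isolator along the same path as before.

>>> carry_out --linear '[[0,0,0.03],[0,0,0.06],[0,0,0.08],[0,-0.04,0.08],[-0.016,-0.07,0.02],[-0.018,-0.075,0],[-0.018,-0.075,0],[-0.018,-0.075,0]]' --angular '[[0,0,0],[0,0,0],[0,0,0],[0,0,-0.5],[0,0,-0.9],[0,0,-0.9],[0,0,-0.9],[0,0,-0.9]]' --hand '[0,0,0,0,0,0,0,0]'

```text
clock: 39.38
position: [0.5868, 0.0406, 0.3908]
ee_rot: [0.001, 0.191, 0.982, -0.0]
contact_force: [0.6, 0.3, -0.0]
width: 0.0001
gripper_force: 0.0
```

>>> carry_out --linear '[[-0.018,-0.075,0],[-0.018,-0.075,0],[-0.018,-0.075,0],[-0.018,-0.075,0],[-0.02,-0.075,0],[-0.02,-0.075,0],[-0.02,-0.075,0],[-0.02,-0.075,0]]' --angular '[[0,0,-0.9],[0,0,-0.9],[0,0,-0.9],[0,0,-0.9],[0,0,-0.9],[0,0,-0.9],[0,0,-0.9],[0,0,-0.9]]' --hand '[0,0,0,0,0.5,1,1,1]'

```text
clock: 40.05
position: [0.5107, -0.2598, 0.3904]
ee_rot: [0.001, 0.462, 0.887, -0.0]
contact_force: [1.1, 0.4, 0.6]
width: 0.0481
gripper_force: 0.0
```

>>> carry_out --linear '[[-0.03,-0.08,0],[-0.03,-0.08,0],[0,0,0],[0,0,0],[0,0,0],[0,0,0],[0,0,0]]' --angular '[[0,0,-0.9],[0,0,-0.9],[0,0,-0.9],[0,0,-0.9],[0,0,-0.9],[0,0,-0.5],[0,0,0]]' --hand '[1,1,1,1,1,1,1]'

```text
clock: 40.63
position: [0.4822, -0.3364, 0.3901]
ee_rot: [0.0, 0.628, 0.778, -0.0]
contact_force: [0.5, -0.6, -0.1]
width: 0.0855
gripper_force: 0.0
```

```bash
python3 chk.py; python3 - <<'E'
from h import *
s=manip.get_state(); q=s['ee_rot']; T=R.from_quat([q[1],q[2],q[3],q[0]]).as_matrix()
y=1.787; D=np.array([[np.cos(y),np.sin(y),0],[np.sin(y),-np.cos(y),0],[0,0,-1.]])
print(R.from_matrix(D@T.T).as_rotvec()/.08,(np.array([.480,-.3405,.238])-s['position'])/.5)
E
```

```text
40.6333 [ 0.4822 -0.3364  0.3901] 0.08551250552404265
top 801.0 [369. 172.] z62 centre [ 0.6073 -0.1577] sides mm 42.089959704110406 113.11663005189236
top 757.5 [322. 169.] z62 centre [ 0.6164 -0.0472] sides mm 39.75057269982531 113.18247674105193
top 769.0 [275. 169.] z62 centre [0.6185 0.0616] sides mm 114.19257893426169 41.18923325907342
scene 1167.5 [331. 327.] z62 centre [ 0.6153 -0.1556] sides mm 68.6202810942621 122.68751672313287
scene 1149.5 [368. 301.] z62 centre [ 0.6225 -0.0585] sides mm 72.96831268947496 121.25365409622673
scene 1085.5 [404. 271.] z62 centre [0.6236 0.0496] sides mm 70.58948212368189 120.85725783270188
pred scene [329. 326.] top [369. 170.]
pred scene [370. 296.] top [322. 168.]
pred scene [407. 267.] top [275. 166.]
[0.0151484  0.00296229 0.02458581] [-0.00474924 -0.00863545 -0.30432124]
```

The couplers are unchanged. Gripping the handle and turning it on.

>>> carry_out --linear '[[-0.004,-0.008,-0.06],[0,0,-0.07],[0,0,-0.07],[0,0,-0.07],[0,0,-0.034],[0,0,0],[0,0,0],[0,0,0]]' --angular '[[0,0,0],[0,0,0],[0,0,0],[0,0,0],[0,0,0],[0,0,0],[0,0,0],[0,0,0]]' --hand '[1,1,1,1,1,0.6,0.3,0.15]' --force 20

```text
clock: 41.4
position: [0.4812, -0.3409, 0.2395]
ee_rot: [0.002, 0.628, 0.778, -0.0]
contact_force: [0.3, 0.4, 1.1]
width: 0.0516
gripper_force: 0.0
```

>>> carry_out --linear '[[0,0,0],[0,0,0],[0,0,0],[0,0,0],[0,0,0],[0,0,0]]' --angular '[[0,0,0],[0,0,0],[0,0,0],[0,0,0],[0,0,0],[0,0,0]]' --hand '[0,0,0,0,0,0]'

```text
clock: 41.9
position: [0.48, -0.3409, 0.2398]
ee_rot: [0.001, 0.628, 0.778, -0.001]
contact_force: [-3.3, -0.9, 6.5]
width: 0.0158
gripper_force: 24.4
```

>>> carry_out --linear '[[0,0,0],[0,0,0],[0,0,0],[0,0,0],[0,0,0],[0,0,0],[0,0,0],[0,0,0]]' --angular '[[0,0,-1],[0,0,-1],[0,0,-1],[0,0,-1],[0,0,-1],[0,0,-1],[0,0,-1],[0,0,-1]]' --hand '[0,0,0,0,0,0,0,0]'

```text
clock: 42.57
position: [0.4797, -0.3409, 0.2398]
ee_rot: [0.001, 0.842, 0.54, -0.002]
contact_force: [-3.9, -1.5, 6.8]
width: 0.0155
gripper_force: 24.6
```

>>> carry_out --linear '[[0,0,0],[0,0,0],[0,0,0],[0,0,0],[0,0,0],[0,0,0],[0,0,0],[0,0,0]]' --angular '[[0,0,-1],[0,0,-1],[0,0,-1],[0,0,-1],[0,0,-1],[0,0,-1],[0,0,-1],[0,0,-1]]' --hand '[0,0,0,0,0,0,0,0]'

```text
clock: 43.23
position: [0.4793, -0.3406, 0.2398]
ee_rot: [0.001, 0.969, 0.248, -0.002]
contact_force: [-4.2, -0.5, 7.0]
width: 0.0156
gripper_force: 24.7
```

>>> carry_out --linear '[[0,0,0],[0,0,0],[0,0,0],[0,0,0],[0,0,0],[0,0,0],[0,0,0]]' --angular '[[0,0,-0.8],[0,0,-0.7],[0,0,-0.3],[0,0,-0.3],[0,0,-0.2],[0,0,0],[0,0,0]]' --hand '[0,0,0,0,0,0,0]'

```text
clock: 43.82
position: [0.4794, -0.3404, 0.2399]
ee_rot: [0.001, 0.987, 0.162, -0.002]
contact_force: [-4.2, 0.4, 6.8]
width: 0.0154
gripper_force: 42.2
```

```bash
python3 -c "
from h import *
s=manip.get_state();print(s['moment'],s['contact_force'],s['gripper_force'])
q=s['ee_rot'];print(2*np.arctan2(q[2],q[1]))"
```

```text
[0.11326113 0.7323326  1.09918475] [-4.1884994   0.42138365  6.83885878] 42.176365402992815
0.3246926087086993
```

At the on stop. Releasing, retreating, and checking.

>>> carry_out --linear '[[0,0,0],[0,0,0],[0,0,0],[0,0,0.06],[0,0,0.07],[0,0,0.08],[0,0,0.08],[0,0,0.06]]' --angular '[[0,0,0],[0,0,0],[0,0,0],[0,0,0],[0,0,0],[0,0,0],[0,0,0],[0,0,0]]' --hand '[0.5,0.5,0.5,0.6,1,1,1,1]'

```text
clock: 44.48
position: [0.4806, -0.3405, 0.4166]
ee_rot: [0.002, 0.987, 0.159, 0.001]
contact_force: [0.2, -1.0, 0.5]
width: 0.0855
gripper_force: 0.0
```

>>> carry_out --linear '[[-0.05,-0.03,0],[-0.06,-0.04,0],[-0.06,-0.04,0],[-0.06,-0.04,0],[0,0,0],[0,0,0],[0,0,0]]' --angular '[[0,0,0],[0,0,0],[0,0,0],[0,0,0],[0,0,0],[0,0,0],[0,0,0]]' --hand '[1,1,1,1,1,1,1]'

```text
clock: 45.07
position: [0.3656, -0.4154, 0.413]
ee_rot: [-0.0, 0.987, 0.159, -0.0]
contact_force: [0.0, -0.6, -0.3]
width: 0.0855
gripper_force: 0.0
```

```bash
python3 chk.py; python3 - <<'E'
from h import *
a=cv2.imread('pics/top0.png').astype(int); b=cv2.imread('pics/tc.png').astype(int)
for n,(x0,y0,x1,y1) in dict(handle=(425,205,470,245),tape=(440,138,488,186),bottle=(125,148,178,195),cap=(195,150,240,195)).items():
    d=np.abs(a-b)[y0:y1,x0:x1].max(2); print(n,d.mean().round(1),(d>60).sum())
E
```

```text
45.0667 [ 0.3656 -0.4154  0.413 ] 0.08551605160581295
top 799.5 [369. 172.] z62 centre [ 0.6073 -0.1577] sides mm 42.089959704110406 113.11663005189236
top 757.5 [322. 169.] z62 centre [ 0.6164 -0.0472] sides mm 39.75057269982531 113.18247674105193
top 772.0 [275. 169.] z62 centre [0.6185 0.0614] sides mm 114.19257939773037 41.613888973089836
scene 1156.5 [329. 328.] z62 centre [ 0.6149 -0.16  ] sides mm 59.462101055167196 122.48786680404159
scene 1162.0 [368. 300.] z62 centre [ 0.6222 -0.0557] sides mm 76.28068917769217 123.19917098703775
scene 1080.5 [404. 270.] z62 centre [0.6233 0.0513] sides mm 67.1198078994369 120.85725783270188
pred scene [329. 326.] top [369. 170.]
pred scene [370. 296.] top [322. 168.]
pred scene [407. 267.] top [275. 166.]
handle 5.9 43
tape 2.5 0
bottle 2.1 0
cap 2.1 0
```

```bash
python3 - <<'E'
from h import *
for f in('top0','w10t','tc'):
    im=cv2.imread(f'pics/{f}.png')[205:245,425:470]; m=(im.min(2)>190).astype(np.uint8)
    n,l,s,c=cv2.connectedComponentsWithStats(m); print(f,[(s[i].tolist(),np.round(c[i],1).tolist()) for i in range(1,n) if s[i,4]>3])
    if f!='tc': b=np.abs(cv2.imread('pics/tc.png')[205:245,425:470].astype(int)-im).max(2)>60; print(np.argwhere(b).mean(0) if b.any() else 0,b.sum())
E
```

```text
top0 [([15, 2, 2, 2, 4], [15.5, 2.5]), ([20, 3, 6, 11, 17], [22.2, 8.4]), ([4, 23, 3, 4, 10], [4.8, 24.5])]
[ 7.90697674 22.        ] 43
w10t [([15, 2, 2, 2, 4], [15.5, 2.5]), ([21, 3, 6, 11, 18], [23.2, 8.0]), ([4, 23, 3, 4, 11], [4.9, 24.4])]
0 0
tc [([15, 2, 2, 2, 4], [15.5, 2.5]), ([21, 3, 6, 11, 19], [23.2, 7.9]), ([4, 23, 3, 4, 10], [4.8, 24.5])]
```

The stripe is 1 px further clockwise than at the start, so the handle is fully on. Everything else is undisturbed.

```bash
python3 -c "
from rig import manip
print(manip.sign_off())"
```

```text
the job is handed in; nothing more can be done
None
```

The job is done and handed in: all three couplers are balanced level across the rail, the cap was pressed only with the power off, the isolator is fully back on, and the tape and bottle were not disturbed. The middle coupler was knocked off mid-run, so I turned the power off again, reset it and pressed the cap a second time before turning back on.

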